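# Turn round a returnable label-roll case: clear, pack, close and lock

## Robot

A 6-joint arm with a two-finger parallel gripper is mounted at the origin on the work surface. World frame = base frame: x ahead of the robot, y to its left, z up, the work surface at z = 0. Lengths are in mm, angles in rad, forces in N, time in s.
With the tool pointing down it reaches from about 275 to 725 mm from the base axis. Payload 15.9 kg.
Tool frame: the origin (TCP) lies midway between the tips of the shut fingers; the grasp point (between the pads) lies 19 mm behind it; z points along the fingers, y is the line along which they close (so a half turn about z gives the same grasp; the last joint's range is limited). The gripper opens to 85 mm and grips with 20 to 120 N. Pads are 22 mm wide; open, the fingers measure 114 mm over their backs; the gripper's body (76 mm by 85 mm) begins 54 mm behind the grasp point. The pads swing forward as they close: fully open they stand 13 mm farther back than shut.
Start: joints at [0, 0.213, -0.034, 1.323, 0, 1.571], TCP at [499.985, -0, 204.306] pointing down, gripper open.
Joint ranges: [-2.98, 2.98], [-0.74, 1.72], [-1.14, 1.35], [-2.1, 2.04], [-1.57, 1.44], [-3.14, 3.14]. Speed limits (rad/s): [1.89, 1.89, 2.39, 2.57, 3.14, 3.14].

## Interface

Orientations are given as a 3x3 rotation matrix whose columns are the frame's x, y, z axes.
In Python, from bench import robot gives the robot as it stands.
- The arm moves only by the shell command python3 -m jog 'ROWS' [FORCE]. ROWS is JSON, a list that holds one entry, the list of rows, each a list of 7 numbers: the shift along the world's x, y, z each as a share of 0.1 m, from -1 to 1, then the turn, a rotation vector about the world's x, y, z each as a share of 90 degrees, from -1 to 1, then the opening, from -1 (shut) to 1 (fully open). A call has 1 to 10 rows; each row shifts and turns the commanded pose from where the row before left it; what a row does not reach is not made up. A row lasts 1/12 s, in which the tool goes at most 41.7 mm and 7.16 degrees, less where a joint would pass 70% of its speed; a pose out of reach is approached as far as the arm can. A call with a number of a shift or a turn outside -1 to 1 is refused whole. A call with a gripper value outside its range is refused whole. The fingers move at their own pace and stop on an object; FORCE is the grip in N (left out, the last holds). Time passes only in rows, so rows that do not move let the fingers close. It gives the time, the measured TCP pose, the force, the opening and the grip force at its end, in the units of the state.
- robot.state(): the state, without advancing time (a new reading comes with each control period).
- robot.grab_frame(name): name is "scene" or "side" or "wrist"; returns the picture (400x640x3 uint8, red, green, blue); there is no depth.
- robot.get_calibration(name): a dict with "camera_matrix" (3x3 intrinsics, pixels), "R" (3x3) and "t" (3): a world point X has camera coordinates R X + t. Camera axes: x right, y down, z forward; pixel columns grow to the right and rows downward; lengths in mm; the calibration is good to about 2 mm. A picture is of the moment at which its call begins: read the wrist's pose just before it. get_calibration takes no time and is no camera call; for the wrist camera it gives the pose at the moment of the call.
- robot.finish_job(): hands the job in; it is judged then, once.
The state is a dict: "clock": time; "joint_pos": joint angles; "qvel": joint speeds; "joint_efforts": joint torques, N m; "position": TCP position; "eef_rot": TCP orientation; "force": force on the tool from outside, world axes, zero at the start; "moment": the same for the moment, N m; "finger_gap": finger opening in mm; "grasp_force": force on a finger pad.
Only numpy, scipy, OpenCV 4.12 (cv2) and the standard library are available. Lean on these libraries where they do the work, as an engineer would, in place of code of your own. Each camera call takes 0.05 s, during which the arm holds its last target. There are 200 camera calls.

## Task

Get this roll case ready to go back out: take the two empty cardboard cores out of the case and put them in the open cardboard box, and stand all the 64 mm label rolls that are on the table upright on the floor of the case. Then lower the lid gently until it is fully shut, and only after that turn the latch knob clockwise until it clicks past its detent and stays in the locked position. Leave the tape ring and the larger, flatter roll where they are.

Things in the scene. Friction and masses are not known exactly. Their poses are not given: they have to be found in the camera images.
- case: open-topped grey plastic case fixed to the table, 210 mm (its x) by 310 mm (its y), 85 mm high, walls and floor 6 mm thick; origin at the centre of its underside, z up. The lid hinges along its +x rim, the latch stands outside the middle of its -x wall. Its -x side faces roughly the robot's right (-y of the world)
- lid (a joint): hinge angle of the case's lid, rad: 0 = fully shut and flat on the rim, about 1.75 = open, leaning a little outward; a stiff hinge that stays where it is left and needs about 3 N at the free edge. The lid is a flat panel 210 x 310 x 8 mm with no handle; open it reaches 295 mm above the table. Push it over from behind and press it down
- lid_hinge (a point): middle of the lid's hinge line, at the case's +x rim, 85 mm above the table; moves with the lid: its -x axis points along the lid to the free edge, its z axis is the lid's outer face normal (up when shut)
- lid_edge (a point): middle of the lid's free edge on its outer face, 210 mm from the hinge
- latch (a joint): angle of the latch knob, rad: 0 = unlocked, grows turning clockwise seen from above; a sprung detent resists with up to about 0.25 N m as far as its crest at 0.85, beyond which the knob snaps by itself to the stop at 1.25 = locked. Let go before the crest it springs back to 0, so one grasp must carry it over
- latch_grip (a point): on the knob's vertical axis at the height to grip, 122 mm up, 35 mm outside the case's -x wall: a black bar 60 mm long (this point's x), 14 mm thick (its y), 34 mm high, top 15 mm above this point, on a steel disc 52 mm across, 19 mm below it. A steel tongue at its +x end points over the lid when locked. The black block under it is 70 x 90 mm, 88 mm high
- roll0: label roll to pack: plain white paper wound on a cardboard core, 64 mm diameter, 60 mm tall, 25 mm bore, about 160 g, standing on its end on the table; origin at the centre of its underside, z up its axis. Two to four of roll0 to roll3 are present
- roll1: label roll to pack: plain white paper wound on a cardboard core, 64 mm diameter, 60 mm tall, 25 mm bore, about 160 g, standing on its end on the table; origin at the centre of its underside, z up its axis. Two to four of roll0 to roll3 are present
- roll2: label roll to pack: plain white paper wound on a cardboard core, 64 mm diameter, 60 mm tall, 25 mm bore, about 160 g, standing on its end on the table; origin at the centre of its underside, z up its axis. Two to four of roll0 to roll3 are present
- roll3: label roll to pack: plain white paper wound on a cardboard core, 64 mm diameter, 60 mm tall, 25 mm bore, about 160 g, standing on its end on the table; origin at the centre of its underside, z up its axis. Two to four of roll0 to roll3 are present
- core0: empty cardboard core tube, 44 mm outside, 36 mm inside, 60 mm long, about 30 g, left standing in the case; origin at the centre of its underside, z up its axis
- core1: empty cardboard core tube, 44 mm outside, 36 mm inside, 60 mm long, about 30 g, left standing in the case; origin at the centre of its underside, z up its axis
- core_box: open cardboard box for empty cores, fixed, 170 x 170 mm, 60 mm high, walls and floor 4 mm; origin at the centre of its underside
- tape: bystander: clear packing tape ring lying flat, 96 mm diameter, 45 mm high, origin at the centre of its underside; leave it alone
- big_roll: bystander: larger, flatter paper roll, 110 mm diameter, 50 mm high, origin at the centre of its underside; leave it alone
Not all that is in view belongs to the job. Leave any blue or green look-alike of the core0 alone.

How it is judged:
By the outcome, as a careful person would: the job done as asked, in the order asked, and still so for the second after the job is handed in, with the robot touching nothing.
Of roll0, roll1, roll2, roll3 only 2 to 4 are there at a start; the rules pass over those that are not, and their reading is None.
At some moment in a run one of roll0, roll1, roll2, roll3, core0, core1 may be knocked a few centimetres aside while the robot is not near it.
It also fails if it takes over 210 s, if anything falls off the work surface, if the arm or the gripper's body presses on something with over 40 N, if the wrist force passes 120 N, or if a joint passes its speed limit or range.

## Working session

There is one attempt and no reset: what is moved stays moved. The work goes in short steps, Python scripts to look and compute and a shell command to move; the robot and the scene stay as the last step left them, time stands still between calls to the robot, and variables do not carry over. Pictures are saved under pics/ and viewed, at most 14 in all, crops included, and the job is handed in when it is done.

```bash
mkdir -p pics; ls
python3 - <<'E'
from bench import robot
import cv2
for n in("scene","side"):
    f=robot.grab_frame(n); cv2.imwrite(f"pics/{n}0.png",f[:,:,::-1])
    c=robot.get_calibration(n); print(n,c)
print(robot.state())
E
```

```text
pics
scene {'camera_matrix': array([[439.15819417,   0.        , 318.89495863],
       [  0.        , 439.15819417, 194.47081483],
       [  0.        ,   0.        ,   1.        ]]), 'R': array([[-7.40834696e-02,  9.97251807e-01, -6.87090034e-04],
       [ 7.25424293e-01,  5.34172504e-02, -6.86226050e-01],
       [-6.84303466e-01, -5.13364385e-02, -7.27388023e-01]]), 't': array([  88.16360371, -328.50836173, 1526.96851997])}
side {'camera_matrix': array([[447.44009707,   0.        , 316.28509077],
       [  0.        , 447.44009707, 205.55039459],
       [  0.        ,   0.        ,   1.        ]]), 'R': array([[ 0.76921523, -0.63886781, -0.01248402],
       [-0.43415058, -0.50819515, -0.74380842],
       [ 0.46885094,  0.5775687 , -0.66827628]]), 't': array([-465.4362137 ,  327.46846124, 1273.30922272])}
{'clock': 0.1, 'joint_pos': array([-2.46550337e-05,  2.13281081e-01, -3.49918006e-02,  1.32347130e+00,
       -4.76287566e-06,  1.57080143e+00]), 'qvel': array([-9.18359283e-04, -7.60148464e-04,  1.15867637e-03,  6.59896765e-04,
       -3.02467197e-05, -3.80828218e-04]), 'joint_efforts': array([ 1.52238292e-03, -6.87242889e+01,  4.87808239e+01,  1.21537212e-02,
        1.43833854e-04,  5.94535322e-06]), 'position': array([ 4.99679713e+02, -1.39513814e-02,  2.03880379e+02]), 'eef_rot': array([[ 2.97549991e-05,  9.99999550e-01, -9.47859962e-04],
       [ 1.00000000e+00, -2.97595049e-05, -4.73950614e-06],
       [-4.76771185e-06, -9.47859821e-04, -9.99999551e-01]]), 'force': array([0.00243474, 0.20368426, 0.30833538]), 'moment': array([ 0.00995764,  0.04180894, -0.01482462]), 'grasp_force': 0.0, 'finger_gap': 85.35288354294411}
```

View pics/scene0.png

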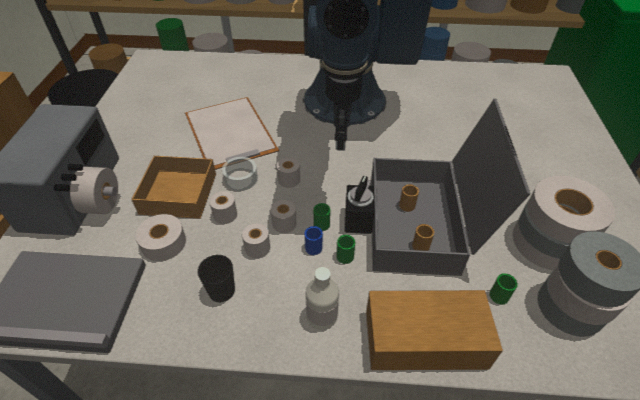

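View pics/side0.png

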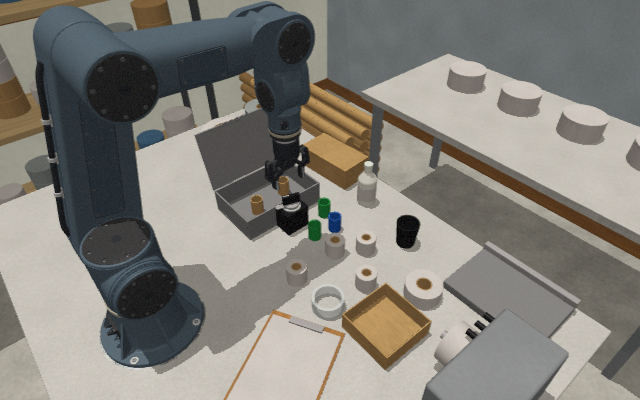

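The scene picture shows four 64 mm rolls at about (288,172), (283,216), (222,207) and (256,240). The brown cores are in the case at (409,197) and (424,237), and the box is at (175,186). The flat roll at (160,237), the tape at (240,172) and the green and blue tubes stay put. I'll confirm with an enlarged crop.

```bash
cat > h.py <<'E'
from bench import robot
import numpy as np, cv2
def cast(cal,uv,z):
    K,R,t=cal["camera_matrix"],cal["R"],cal["t"]
    o=-R.T@t; d=R.T@np.linalg.inv(K)@np.array([uv[0],uv[1],1.])
    return o+d*(z-o[2])/d[2]
def proj(cal,X):
    c=cal["camera_matrix"]@(cal["R"]@np.asarray(X,float)+cal["t"]); return c[:2]/c[2]
def grab(n,name=None):
    cal=robot.get_calibration(n); f=np.ascontiguousarray(robot.grab_frame(n)[:,:,::-1])
    if name: cv2.imwrite(f"pics/{name}.png",f)
    return cal,f
def st():
    s=robot.state(); print("t",round(s["clock"],2),"pos",s["position"].round(1),"y",s["eef_rot"][:,1].round(3),"z",s["eef_rot"][:,2].round(3),"gap",round(s["finger_gap"],1),"F",s["force"].round(1),"grip",round(s["grasp_force"],1),"j",s["joint_pos"].round(2))
    return s
E
python3 - <<'E'
from h import *
f=cv2.imread("pics/scene0.png")
c=f[90:290,120:535]; cv2.imwrite("pics/crop0.png",cv2.resize(c,(800,386),interpolation=cv2.INTER_CUBIC))
cal=robot.get_calibration("scene")
for n,uv,z in [("r",(288,165),60),("r",(283,210),60),("r",(222,201),60),("r",(256,233),60),("core",(409,190),66),("core",(424,231),66),("corner",(374,160),85),("corner",(447,161),85),("corner",(375,264),85),("corner",(465,264),85),("latch",(361,190),130)]:
    print(n,cast(cal,uv,z).round(0))
hsv=cv2.cvtColor(f,cv2.COLOR_BGR2HSV)
m=cv2.inRange(hsv,(5,100,50),(22,255,255))
n,l,s,c=cv2.connectedComponentsWithStats(m)
for i in range(1,n):
    if s[i,4]>15: print(s[i],c[i].round(1))
E
```

```text
r [ 408. -144.   60.]
r [ 573. -136.   60.]
r [ 554. -295.   60.]
r [ 650. -191.   60.]
core [486. 182.  66.]
core [620. 208.  66.]
corner [398.  91.  85.]
corner [388. 287.  85.]
corner [736.  89.  85.]
corner [721. 285.  85.]
latch [557.  54. 130.]
[  45    0  259   18 3289] [182.7   7.2]
[ 428    0  156   28 2756] [510.6  14.7]
[  69   34   92   40 1748] [112.   49.4]
[187  37   7  12  54] [189.7  42.4]
[233  39  71  15 770] [269.1  45.6]
[446  47   8  12  65] [449.2  52.5]
[490  48  58  15 622] [518.8  54.7]
[   0   61   67   89 2152] [ 20.5 101.2]
[246  97  33  62 182] [263.8 136.8]
[ 132  112   92  106 4156] [175.6 185. ]
[283 161  10   7  53] [287.8 164.3]
[399 184  20  27 390] [408.6 197.1]
[555 189  38  26 646] [573.7 200.8]
[103 195   7   4  17] [105.7 196.7]
[216 196  12   8  74] [221.4 199.6]
[278 205  11   8  73] [282.8 208.4]
[  0 213  10  25 131] [  2.8 224.8]
[149 224  19  14 200] [158.4 230.8]
[413 224  21  26 426] [422.9 236.9]
[249 229  12   9  89] [254.7 233.1]
[596 250  26  20 353] [608.3 259.3]
[ 367  290  135   80 9876] [431.1 330.2]
```

View pics/crop0.png

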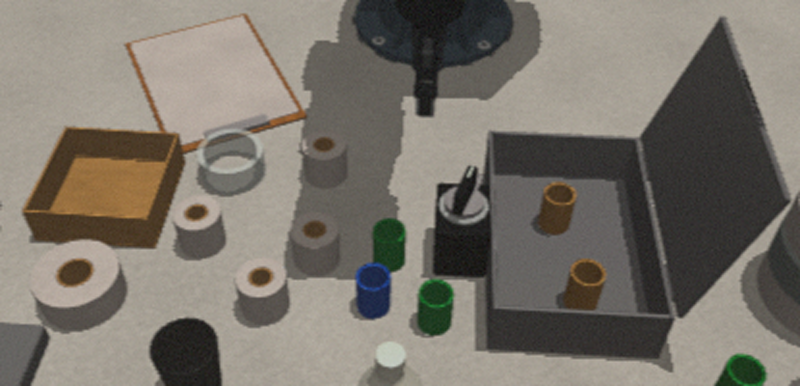

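The crop shows plain cardboard tubes only inside the case. The two cores are at (409,190) and (424,231), confirmed by their brown colour. The green and blue tubes at (322,216), (346,249), (314,240) and (504,289) are look-alikes. Moving to a wrist view of the case now.

```bash
python3 -m jog '[[[0.06,0.24,0.25,0,0,0,1],[0.06,0.24,0.25,0,0,0,1],[0.06,0.24,0.25,0,0,0,1],[0.06,0.24,0.25,0,0,0,1],[0.06,0.24,0.25,0,0,0,1],[0,0,0,0,0,0,1],[0,0,0,0,0,0,1],[0,0,0,0,0,0,1]]]'
python3 - <<'E'
from h import *
st()
cal,f=grab("wrist","w1")
s,_=grab("scene","s1")
print("wcam",(-cal["R"].T@cal["t"]).round(0), cal["R"].round(2).tolist())
for n,uv,z in [("r",(287.8,164.3),60),("r",(282.8,208.4),60),("r",(221.4,199.6),60),("r",(254.7,233.1),60),("core",(408.6,197.1),36),("core",(422.9,236.9),36),("cUL",(373.6,158.5),85),("cLL",(372.6,249.8),85),("cLR",(468.5,254),85),("cUR",(452,161),85),("box",(155,156.5),60),("box",(214,160),60),("box",(200.5,217),0),("box",(134,199),60),("tape",(240,164),45),("big",(158.4,230.8),50)]:
    print(n,uv,cast(s,uv,z).round(0))
E
```

```text
clock: 0.77
position: [529.8, 119.8, 328.4]
eef_rot: [[-0.0, 1.0, -0.001], [1.0, 0.0, -0.0], [-0.0, -0.001, -1.0]]
force: [-0.2, -0.6, -0.0]
finger_gap: 85.4
grasp_force: 0.0
t 0.77 pos [529.8 119.8 328.4] y [ 1.     0.    -0.001] z [-0.001 -0.    -1.   ] gap 85.4 F [-0.2 -0.6 -0. ] grip 0.0 j [ 0.22  0.34  0.44  1.68 -0.    1.79]
wcam [529. 199. 498.] [[1.0, -0.0, -0.0], [0.0, -0.95, 0.31], [-0.0, -0.31, -0.95]]
r (287.8, 164.3) [ 405. -144.   60.]
r (282.8, 208.4) [ 568. -137.   60.]
r (221.4, 199.6) [ 550. -297.   60.]
r (254.7, 233.1) [ 651. -194.   60.]
core (408.6, 197.1) [483. 185.  36.]
core (422.9, 236.9) [614. 211.  36.]
cUL (373.6, 158.5) [392.  90.  85.]
cLL (372.6, 249.8) [698.  84.  85.]
cLR (468.5, 254) [694. 296.  85.]
cUR (452, 161) [387. 301.  85.]
box (155, 156.5) [ 401. -521.   60.]
box (214, 160) [ 403. -352.   60.]
box (200.5, 217) [ 562. -361.    0.]
box (134, 199) [ 564. -521.   60.]
tape (240, 164) [ 398. -282.   45.]
big (158.4, 230.8) [ 653. -430.   50.]
```

View pics/w1.png

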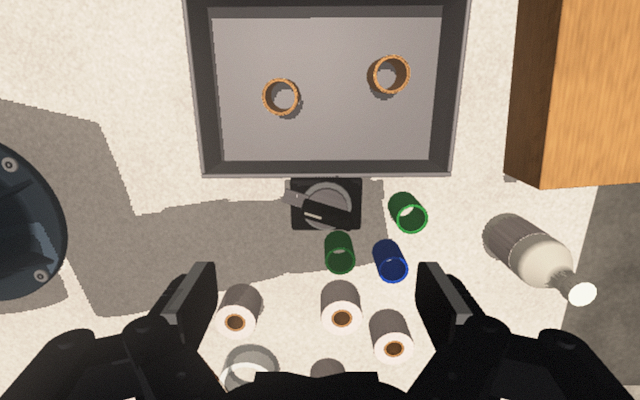

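The wrist view shows the core rims at about (281,95) and (391,74). The case rim's near edge runs (203,177) to (450,177), and the latch bar runs about (286,197) to (352,220). I'll turn the tool half round so the camera side faces away from the lid, and compute positions meanwhile.

```bash
R='[0,0,0,0,0,0.0769,0.7]'; python3 -m jog '[[[0,0,0,0,0,0.0769,0.7],[0,0,0,0,0,0.0769,0.7],[0,0,0,0,0,0.0769,0.7],[0,0,0,0,0,0.0769,0.7],[0,0,0,0,0,0.0769,0.7],[0,0,0,0,0,0.0769,0.7],[0,0,0,0,0,0.0769,0.7],[0,0,0,0,0,0.0769,0.7],[0,0,0,0,0,0.0769,0.7]]]' >/dev/null
python3 - <<'E'
from h import *
# wrist calibration rebuilt at w1 pose: camera rotates with tool, so use saved values via tool frame
s=robot.state(); cal=robot.get_calibration("wrist")
Rt=s["eef_rot"];p=s["position"]
# T_cam_tool
Rc=cal["R"]@Rt; tc=cal["R"]@p+cal["t"]
np.savez("wc.npz",Rc=Rc,tc=tc,K=cal["camera_matrix"])
R1=np.array([[0,1,-.001],[1,0,0],[0,-.001,-1]],float); p1=np.array([529.8,119.8,328.4])
c1={"camera_matrix":cal["camera_matrix"],"R":Rc@R1.T}; c1["t"]=tc-c1["R"]@p1
for n,uv,z in [("core",(281,95),66),("core",(391,74),66),("c-",(203,177),85),("c-",(450,177),85),("ctop",(188,0),85),("ctop",(467,0),85),("bar",(286,197),130),("bar",(352,220),137),("disc",(327,205),103),("blk",(291,178),88),("blk",(361,178),88),("blk",(361,230),88),("blk",(291,230),88),("roll",(235,322),60),("roll",(342,318),60),("roll",(394,348),60)]:
    print(n,uv,cast(c1,uv,z).round(1))
f=cv2.imread("pics/w1.png"); m=cv2.inRange(cv2.cvtColor(f,cv2.COLOR_BGR2HSV),(5,90,90),(25,255,255))[0:130,200:440]
n,l,ss,c=cv2.connectedComponentsWithStats(m)
for i in range(1,n):
    if ss[i,4]>100:
        q=(ss[i,0]+ss[i,2]/2+200,ss[i,1]+ss[i,3]/2); print("core box",ss[i],q,cast(c1,q,60).round(1))
st()
E
```

```text
core (281, 95) [486.8 187.7  66. ]
core (391, 74) [617.6 211.4  66. ]
c- (203, 177) [389.1  90.9  85. ]
c- (450, 177) [694.7  90.8  85. ]
ctop (188, 0) [392.9 285.2  85. ]
ctop (467, 0) [689.5 285.   85. ]
bar (286, 197) [495.2  79.5 130. ]
bar (352, 220) [569.5  54.5 137. ]
disc (327, 205) [542.3  60.5 103. ]
blk (291, 178) [498.2  90.4  88. ]
blk (361, 178) [584.2  90.4  88. ]
blk (361, 230) [587.  21.  88.]
blk (291, 230) [496.6  21.   88. ]
roll (235, 322) [ 406.  -142.6   60. ]
roll (342, 318) [ 568.  -135.5   60. ]
roll (394, 348) [ 650.4 -191.    60. ]
core box [167  55  43  39 679] (np.float64(388.5), np.float64(74.5)) [615.8 211.   60. ]
core box [ 62  78  37  38 477] (np.float64(280.5), np.float64(97.0)) [485.6 185.2  60. ]
t 1.62 pos [529.4 119.  328.6] y [ 0.461  0.888 -0.001] z [-0.001 -0.    -1.   ] gap 72.6 F [-0.1  0.8  0.2] grip 0.0 j [ 0.22  0.34  0.44  1.68 -0.    0.7 ]
```

```bash
python3 -m jog '[[[-0.043,0.068,-0.15,0,0,0.0769,0.7],[-0.043,0.068,-0.15,0,0,0.0769,0.7],[-0.043,0.068,-0.15,0,0,0.0769,0.7],[-0.043,0.068,-0.15,0,0,0.0769,0.7],[-0.043,0.068,-0.15,0,0,0.0769,0.7],[-0.043,0.068,-0.15,0,0,0.0769,0.7],[-0.043,0.068,-0.15,0,0,0.0769,0.7],[-0.043,0.068,-0.15,0,0,0.0769,0.7],[-0.043,0.068,-0.15,0,0,0.0769,0.7],[-0.043,0.068,-0.15,0,0,0.0769,0.7]]]' 30 | tail -6
python3 -m jog '[[[0,0,-0.1,0,0,0.0769,0.7],[0,0,-0.1,0,0,0.0769,0.7],[0,0,-0.1,0,0,0.0769,0.7],[0,0,-0.1,0,0,0.0769,0.7],[0,0,-0.1,0,0,0.0769,0.7],[0,0,-0.1,0,0,0.0769,0.7],[0,0,-0.1,0,0,0.0769,0.7],[0,0,0,0,0,0,0.7],[0,0,0,0,0,0,0.7]]]'
python3 - <<'E'
from h import *
st(); grab("wrist","w2")
E
```

```text
clock: 2.45
position: [486.0, 187.2, 177.9]
eef_rot: [[-0.746, -0.666, -0.001], [-0.666, 0.746, -0.001], [0.001, 0.0, -1.0]]
force: [-0.4, -0.0, -0.7]
finger_gap: 72.5
grasp_force: 0.0
clock: 3.2
position: [486.1, 187.1, 108.8]
eef_rot: [[-0.006, -1.0, -0.002], [-1.0, 0.006, -0.001], [0.001, 0.002, -1.0]]
force: [0.4, -0.2, -0.2]
finger_gap: 72.7
grasp_force: 0.0
t 3.2 pos [486.1 187.1 108.8] y [-1.     0.006  0.002] z [-0.002 -0.001 -1.   ] gap 72.7 F [ 0.4 -0.2 -0.2] grip 0.0 j [ 0.37  0.29 -0.17  1.11 -0.   -1.2 ]
```

View pics/w2.png

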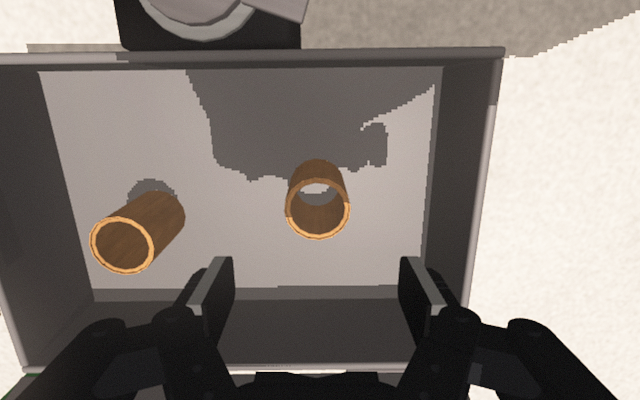

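The core sits centred between the fingers at (317,205), and the second core is at (125,245). Grasping the first core.

```bash
python3 -m jog '[[[0,0,-0.27,0,0,0,0.7],[0,0,-0.27,0,0,0,0.7],[0,0,-0.27,0,0,0,0.7],[0,0,0,0,0,0,0.7],[0,0,0,0,0,0,-1],[0,0,0,0,0,0,-1],[0,0,0,0,0,0,-1],[0,0,0,0,0,0,-1],[0,0,0,0,0,0,-1],[0,0,0,0,0,0,-1]]]' 30
python3 -m jog '[[[0,0,0.2,0,0,0,-1],[0,0,0.2,0,0,0,-1],[0,0,0.3,0,0,0,-1],[0,0,0.3,0,0,0,-1],[0,0,0.3,0,0,0,-1],[0,0,0.25,0,0,0,-1],[0,0,0,0,0,0,-1]]]'
```

```text
clock: 4.08
position: [488.2, 188.5, 30.4]
eef_rot: [[-0.002, -1.0, 0.003], [-1.0, 0.002, 0.001], [-0.001, -0.003, -1.0]]
force: [-1.8, -0.6, 6.5]
finger_gap: 42.3
grasp_force: 29.6
clock: 4.67
position: [489.5, 188.9, 190.0]
eef_rot: [[-0.002, -1.0, 0.008], [-1.0, 0.002, 0.003], [-0.003, -0.008, -1.0]]
force: [1.7, 1.8, 0.6]
finger_gap: 42.3
grasp_force: 30.6
```

```bash
python3 -m jog '[[[0,-0.39,0,0,0,0,-1],[0,-0.39,0,0,0,0,-1],[0,-0.39,0,0,0,0,-1],[0,-0.39,0,0,0,0,-1],[0,-0.39,0,0,0,0,-1],[0,-0.39,0,0,0,0,-1],[0,-0.39,0,0,0,0,-1],[0,-0.39,0,0,0,0,-1]]]' | head -2
python3 -m jog '[[[0,-0.39,0,0,0,0,-1],[0,-0.39,0,0,0,0,-1],[0,-0.39,0,0,0,0,-1],[0,-0.39,0,0,0,0,-1],[0,-0.39,0,0,0,0,-1],[0,-0.39,0,0,0,0,-1],[0,-0.39,0,0,0,0,-1],[0,0,-0.3,0,0,0,-1],[0,0,-0.3,0,0,0,-1],[0,0,0,0,0,0,-1]]]'
python3 - <<'E'
from h import *
cal,f=grab("wrist","w3")
E
```

```text
clock: 5.33
position: [487.0, -126.0, 184.7]
clock: 6.17
position: [484.9, -396.2, 118.9]
eef_rot: [[-0.003, -1.0, -0.005], [-1.0, 0.003, 0.004], [-0.004, 0.005, -1.0]]
force: [-1.8, 1.2, -1.7]
finger_gap: 42.4
grasp_force: 30.7
```

View pics/w3.png

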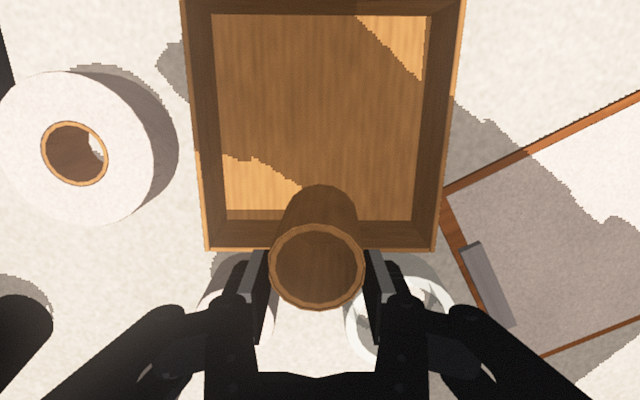

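The wrist view shows the core held at (317,265), with the box rim's near edge at about row 249, columns 207 to 436.

Run:
```python
from h import *
cal=robot.get_calibration("wrist"); 
for uv in [(207,250),(436,247),(462,0),(182,0)]: print(cast(cal,uv,60).round(1))
```

```text
[ 566. -359.   60.]
[ 395.6 -360.8   60. ]
[ 397.4 -523.7   60. ]
[ 564.2 -523.9   60. ]
```

```bash
python3 -m jog '[[[-0.02,-0.14,-0.1,0,0,0,-1],[0,0,-0.25,0,0,0,-1],[0,0,-0.25,0,0,0,-1],[0,0,-0.2,0,0,0,-1],[0,0,-0.06,0,0,0,-1],[0,0,0,0,0,0,-1],[0,0,0,0,0,0,-1]]]' 
python3 -m jog '[[[0,0,0,0,0,0,0.4],[0,0,0,0,0,0,0.4],[0,0,0,0,0,0,0.4],[0,0,0.2,0,0,0,0.5],[0,0,0.3,0,0,0,0.6],[0,0,0.4,0,0,0,0.7],[0,0.2,0.4,0,0,0,0.7],[0,0.39,0.3,0,0,0,0.7],[0,0.39,0,0,0,0,0.7],[0,0.39,0,0,0,0,0.7]]]'
```

```text
clock: 6.8
position: [485.8, -411.7, 39.3]
eef_rot: [[-0.001, -1.0, 0.002], [-1.0, 0.001, -0.001], [0.001, -0.002, -1.0]]
force: [-0.4, -0.6, 0.4]
finger_gap: 42.0
grasp_force: 30.7
clock: 7.63
position: [485.7, -280.9, 192.2]
eef_rot: [[-0.002, -1.0, 0.004], [-1.0, 0.002, -0.002], [0.002, -0.004, -1.0]]
force: [1.0, -0.5, -1.0]
finger_gap: 72.7
grasp_force: 0.0
```

```bash
python3 -m jog '[[[0.1,0.379,0,0,0,0,0.7],[0.1,0.379,0,0,0,0,0.7],[0.1,0.379,0,0,0,0,0.7],[0.1,0.379,0,0,0,0,0.7],[0.1,0.379,0,0,0,0,0.7],[0.1,0.379,0,0,0,0,0.7],[0.1,0.379,0,0,0,0,0.7]]]' | head -2
python3 -m jog '[[[0.1,0.379,0,0,0,0,0.7],[0.1,0.379,0,0,0,0,0.7],[0.1,0.379,0,0,0,0,0.7],[0.1,0.379,0,0,0,0,0.7],[0.1,0.379,0,0,0,0,0.7],[0.1,0.379,0,0,0,0,0.7],[0,0,0,0,0,0,0.7],[0,0,0,0,0,0,0.7],[0,0,0,0,0,0,0.7]]]'
cat > loc.py <<'E'
from h import *
import sys
def rolls():
    cal,f=grab("scene"); m=cv2.inRange(cv2.cvtColor(f,cv2.COLOR_BGR2HSV),(5,100,50),(22,255,255))
    n,l,s,c=cv2.connectedComponentsWithStats(m)
    for i in range(1,n):
        if 25<s[i,4]<600 and 120<c[i][1]<270 and 130<c[i][0]<480:
            big=s[i,3]>15; print("tube" if big else "bore",c[i].round(1),s[i,2:],cast(cal,c[i],36 if big else 59).round(0))
rolls()
E
python3 loc.py
```

```text
clock: 8.22
position: [555.3, -14.1, 190.8]
clock: 8.97
position: [614.9, 211.2, 190.2]
eef_rot: [[-0.001, -1.0, 0.0], [-1.0, 0.001, -0.0], [0.0, -0.0, -1.0]]
force: [-0.1, -1.1, -0.8]
finger_gap: 72.3
grasp_force: 0.0
tube [263.9 137.1] [ 32  60 175] [ 265. -236.   36.]
bore [287.7 164.3] [10  8 54] [ 404. -145.   59.]
bore [221.1 199.7] [12  8 72] [ 549. -298.   59.]
bore [282.8 208.4] [11  8 69] [ 567. -137.   59.]
bore [158.5 230.8] [ 18  14 197] [ 660. -426.   59.]
tube [422.9 237. ] [ 21  26 425] [614. 211.  36.]
bore [254.6 233.1] [12  9 88] [ 650. -194.   59.]
```

```bash
python3 -m jog '[[[0.01,0,-0.4,0,0,0,0.7],[0,0,-0.4,0,0,0,0.7],[0,0,-0.4,0,0,0,0.7],[0,0,-0.3,0,0,0,0.7],[0,0,-0.08,0,0,0,0.7],[0,0,0,0,0,0,0.7],[0,0,0,0,0,0,-1],[0,0,0,0,0,0,-1],[0,0,0,0,0,0,-1],[0,0,0,0,0,0,-1]]]' 30
python3 -m jog '[[[0,0,0,0,0,0,-1],[0,0,0,0,0,0,-1],[0,0,0.2,0,0,0,-1],[0,0,0.3,0,0,0,-1],[0,0,0.35,0,0,0,-1],[0,0,0.4,0,0,0,-1],[0,0,0.4,0,0,0,-1],[0,0,0,0,0,0,-1]]]'
```

```text
clock: 9.85
position: [617.9, 211.8, 34.8]
eef_rot: [[-0.001, -1.0, 0.004], [-1.0, 0.001, 0.001], [-0.001, -0.004, -1.0]]
force: [0.6, -0.8, 8.6]
finger_gap: 41.4
grasp_force: 29.1
clock: 10.52
position: [619.0, 212.4, 207.4]
eef_rot: [[-0.001, -1.0, 0.012], [-1.0, 0.001, 0.004], [-0.004, -0.012, -1.0]]
force: [0.6, 0.0, 0.7]
finger_gap: 41.3
grasp_force: 30.4
```

```bash
python3 -m jog '[[[-0.076,-0.382,0,0,0,0,-1],[-0.076,-0.382,0,0,0,0,-1],[-0.076,-0.382,0,0,0,0,-1],[-0.076,-0.382,0,0,0,0,-1],[-0.076,-0.382,0,0,0,0,-1],[-0.076,-0.382,0,0,0,0,-1],[-0.076,-0.382,0,0,0,0,-1],[-0.076,-0.382,0,0,0,0,-1],[-0.076,-0.382,0,0,0,0,-1]]]' | head -2
python3 -m jog '[[[-0.076,-0.382,0,0,0,0,-1],[-0.076,-0.382,0,0,0,0,-1],[-0.076,-0.382,0,0,0,0,-1],[-0.076,-0.382,0,0,0,0,-1],[-0.076,-0.382,0,0,0,0,-1],[-0.076,-0.382,0,0,0,0,-1],[-0.076,-0.382,0,0,0,0,-1],[-0.076,-0.382,0,0,0,0,-1],[-0.076,-0.382,0,0,0,0,-1]]]' | head -2
python3 -m jog '[[[0,0,-0.3,0,0,0,-1],[0,0,-0.3,0,0,0,-1],[0,0,0,0,0,0,-1],[0,0,0,0,0,0,-1],[0,0,0,0,0,0,-1]]]'
python3 -c "
from h import *
grab('wrist','w4')"
```

```text
clock: 11.27
position: [547.4, -134.3, 198.9]
clock: 12.02
position: [478.7, -478.4, 198.9]
clock: 12.43
position: [479.9, -476.4, 139.6]
eef_rot: [[-0.0, -1.0, 0.002], [-1.0, 0.0, -0.002], [0.002, -0.002, -1.0]]
force: [-0.4, 0.2, -0.8]
finger_gap: 41.2
grasp_force: 30.6
```

View pics/w4.png

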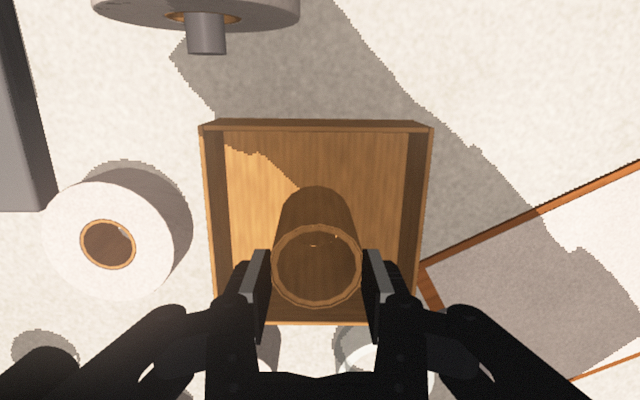

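```bash
python3 -m jog '[[[0,-0.06,-0.3,0,0,0,-1],[0,0,-0.3,0,0,0,-1],[0,0,-0.25,0,0,0,-1],[0,0,-0.15,0,0,0,-1],[0,0,-0.05,0,0,0,-1],[0,0,0,0,0,0,-1],[0,0,0,0,0,0,-1]]]' 
python3 -m jog '[[[0,0,0,0,0,0,0.4],[0,0,0,0,0,0,0.4],[0,0,0,0,0,0,0.4],[0,0,0.2,0,0,0,0.5],[0,0,0.3,0,0,0,0.6],[0,0,0.4,0,0,0,0.7],[0,0.2,0.4,0,0,0,0.7],[0,0.2,0.3,0,0,0,1],[0,0.39,0,0,0,0,1],[0,0.39,0,0,0,0,1]]]'
python3 loc.py
```

```text
clock: 13.07
position: [480.3, -482.8, 34.2]
eef_rot: [[-0.0, -1.0, 0.002], [-1.0, 0.0, -0.002], [0.002, -0.002, -1.0]]
force: [0.7, 0.5, 0.7]
finger_gap: 41.7
grasp_force: 34.4
clock: 13.9
position: [480.0, -365.9, 191.5]
eef_rot: [[-0.002, -1.0, 0.004], [-1.0, 0.002, -0.003], [0.003, -0.004, -1.0]]
force: [1.0, 1.3, -0.4]
finger_gap: 85.1
grasp_force: 0.0
tube [267.  147.1] [ 29  34 122] [ 310. -219.   36.]
bore [287.6 164.4] [10  8 56] [ 405. -145.   59.]
bore [221.2 199.6] [12  8 72] [ 549. -298.   59.]
bore [282.7 208.5] [11  8 73] [ 567. -137.   59.]
bore [158.4 230.8] [ 19  14 198] [ 660. -426.   59.]
bore [254.7 233.1] [12  9 89] [ 650. -194.   59.]
```

```bash
python3 -m jog '[[[0.24,0.23,0,0,0,0,1],[0.24,0.23,0,0,0,0,1],[0.23,0.23,-0.1,0,0,0,1],[0,0,-0.3,0,0,0,1],[0,0,0,0,0,0,1],[0,0,0,0,0,0,1]]]' 40
python3 -c "
from h import *
grab('wrist','w5')"
```

```text
clock: 14.45
position: [549.1, -296.1, 148.6]
eef_rot: [[-0.001, -1.0, -0.003], [-1.0, 0.001, 0.001], [-0.001, 0.003, -1.0]]
force: [-0.2, -0.0, 0.4]
finger_gap: 85.4
grasp_force: 0.0
```

View pics/w5.png

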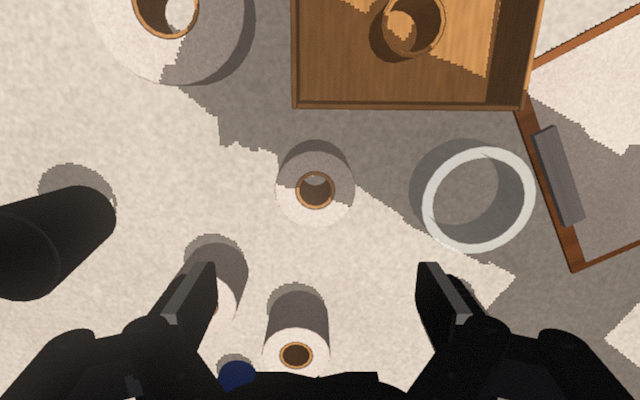

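The roll sits at (314,190), centred between the fingers, and one core is standing in the box at (412,25). Checking the offset by ray.

```bash
python3 - <<'E'
from h import *
c=robot.get_calibration("wrist")
for uv in [(314.5,190),(296,355)]: print(cast(c,uv,60).round(1))
E
python3 -m jog '[[[0,0,-0.3,0,0,0,1],[0,0,-0.3,0,0,0,1],[0,0,-0.3,0,0,0,1],[0,0,-0.3,0,0,0,1],[0,0,-0.08,0,0,0,1],[0,0,0,0,0,0,1],[0,0,0,0,0,0,-1],[0,0,0,0,0,0,-1],[0,0,0,0,0,0,-1],[0,0,0,0,0,0,-1]]]' 40
python3 -m jog '[[[0,0,0.2,0,0,0,-1],[0,0,0.3,0,0,0,-1],[0,0,0.35,0,0,0,-1],[0,0,0.4,0,0,0,-1],[0,0,0.4,0,0,0,-1],[0,0,0,0,0,0,-1]]]'
```

```text
[ 550.2 -297.9   60. ]
[ 567.9 -137.    60. ]
clock: 15.33
position: [551.7, -297.7, 24.4]
eef_rot: [[-0.001, -1.0, 0.004], [-1.0, 0.001, -0.002], [0.002, -0.004, -1.0]]
force: [-2.8, 0.7, 10.0]
finger_gap: 61.1
grasp_force: 40.9
clock: 15.83
position: [553.1, -298.2, 196.5]
eef_rot: [[-0.001, -1.0, 0.011], [-1.0, 0.001, -0.006], [0.006, -0.011, -1.0]]
force: [2.6, -1.9, -0.2]
finger_gap: 61.1
grasp_force: 44.2
```

```bash
python3 -m jog '[[[-0.054,0.379,0,0,0,0,-1],[-0.054,0.379,0,0,0,0,-1],[-0.054,0.379,0,0,0,0,-1],[-0.054,0.379,0,0,0,0,-1],[-0.054,0.379,0,0,0,0,-1],[-0.054,0.379,0,0,0,0,-1],[-0.054,0.379,0,0,0,0,-1]]]' | head -2
python3 -m jog '[[[-0.054,0.379,0,0,0,0,-1],[-0.054,0.379,0,0,0,0,-1],[-0.054,0.379,0,0,0,0,-1],[-0.054,0.379,0,0,0,0,-1],[-0.054,0.379,0,0,0,0,-1],[-0.054,0.379,0,0,0,0,-1],[-0.054,0.379,0,0,0,0,-1],[0,0,-0.2,0,0,0,-1],[0,0,0,0,0,0,-1],[0,0,0,0,0,0,-1]]]'
```

```text
clock: 16.42
position: [512.3, -29.8, 188.0]
clock: 17.25
position: [474.3, 233.9, 167.0]
eef_rot: [[-0.0, -1.0, -0.0], [-1.0, 0.0, -0.0], [0.0, 0.0, -1.0]]
force: [0.0, 0.7, -1.1]
finger_gap: 61.5
grasp_force: 44.5
```

```bash
python3 -m jog '[[[0,0,-0.35,0,0,0,-1],[0,0,-0.35,0,0,0,-1],[0,0,-0.35,0,0,0,-1],[0,0,-0.2,0,0,0,-1],[0,0,-0.08,0,0,0,-1],[0,0,-0.02,0,0,0,-1],[0,0,0,0,0,0,-1],[0,0,0,0,0,0,-1]]]' 
python3 -m jog '[[[0,0,0,0,0,0,0.9],[0,0,0,0,0,0,0.9],[0,0,0,0,0,0,0.9],[0,0,0.2,0,0,0,1],[0,0,0.35,0,0,0,1],[0,0,0.4,0,0,0,1],[0,0,0.4,0,0,0,1],[0,-0.2,0.3,0,0,0,1],[0,-0.39,0,0,0,0,1],[0.08,-0.39,0,0,0,0,1]]]'
python3 loc.py
```

```text
clock: 17.92
position: [476.0, 234.2, 33.2]
eef_rot: [[-0.002, -1.0, 0.002], [-1.0, 0.002, 0.001], [-0.001, -0.002, -1.0]]
force: [0.4, 0.3, -1.7]
finger_gap: 60.9
grasp_force: 44.5
clock: 18.75
position: [482.9, 136.1, 198.7]
eef_rot: [[0.002, -1.0, 0.004], [-1.0, -0.002, 0.001], [-0.001, -0.004, -1.0]]
force: [0.1, -0.6, -0.3]
finger_gap: 85.7
grasp_force: 0.0
tube [263.9 137.4] [ 32  61 174] [ 266. -236.   36.]
bore [287.7 164.3] [10  8 54] [ 404. -145.   59.]
bore [429.4 188.3] [11  8 68] [469. 237.  59.]
bore [282.6 208.5] [12  8 71] [ 567. -138.   59.]
bore [158.5 230.8] [ 18  15 199] [ 660. -425.   59.]
bore [254.6 233.1] [12  9 88] [ 650. -194.   59.]
```

```bash
python3 -m jog '[[[0.187,-0.365,0,0,0,0,1],[0.187,-0.365,0,0,0,0,1],[0.187,-0.365,0,0,0,0,1],[0.187,-0.365,0,0,0,0,1],[0.187,-0.365,0,0,0,0,1],[0.187,-0.365,0,0,0,0,1],[0.187,-0.365,0,0,0,0,1],[0.187,-0.365,0,0,0,0,1],[0.187,-0.365,0,0,0,0,1]]]' 40 |head -2
python3 -m jog '[[[0,0,-0.2,0,0,0,1],[0,0,-0.2,0,0,0,1],[0,0,0,0,0,0,1],[0,0,0,0,0,0,1],[0,0,0,0,0,0,1]]]'|head -2
python3 loc.py
```

```text
clock: 19.55
position: [651.4, -194.5, 196.6]
clock: 19.97
position: [650.9, -192.2, 157.7]
tube [268.5 144.4] [ 20  35 121] [ 297. -217.   36.]
bore [287.5 164.6] [10  7 53] [ 406. -145.   59.]
bore [429.2 188.4] [11  8 67] [469. 236.  59.]
bore [282.8 208.4] [11  8 73] [ 567. -137.   59.]
bore [158.5 230.8] [ 18  14 198] [ 660. -425.   59.]
bore [254.7 233.1] [12  9 90] [ 650. -194.   59.]
```

```bash
python3 -m jog '[[[0,0,-0.35,0,0,0,1],[0,0,-0.35,0,0,0,1],[0,0,-0.35,0,0,0,1],[0,0,-0.26,0,0,0,1],[0,0,-0.06,0,0,0,1],[0,0,0,0,0,0,1],[0,0,0,0,0,0,-1],[0,0,0,0,0,0,-1],[0,0,0,0,0,0,-1],[0,0,0,0,0,0,-1]]]' 40
python3 -m jog '[[[0,0,0.2,0,0,0,-1],[0,0,0.3,0,0,0,-1],[0,0,0.35,0,0,0,-1],[0,0,0.4,0,0,0,-1],[0,0,0.4,0,0,0,-1],[0,0,0,0,0,0,-1]]]'
```

```text
clock: 20.85
position: [652.6, -192.9, 22.5]
eef_rot: [[-0.001, -1.0, 0.004], [-1.0, 0.001, -0.001], [0.001, -0.004, -1.0]]
force: [-2.6, 1.7, 10.8]
finger_gap: 61.6
grasp_force: 41.0
clock: 21.35
position: [654.0, -193.4, 195.1]
eef_rot: [[-0.001, -1.0, 0.013], [-1.0, 0.001, -0.004], [0.004, -0.013, -1.0]]
force: [2.0, 0.4, -1.1]
finger_gap: 61.2
grasp_force: 44.2
```

```bash
python3 -m jog '[[[-0.04,0.386,0,0,0,0,-1],[-0.04,0.386,0,0,0,0,-1],[-0.04,0.386,0,0,0,0,-1],[-0.04,0.386,0,0,0,0,-1],[-0.04,0.386,0,0,0,0,-1],[-0.04,0.386,0,0,0,0,-1],[-0.04,0.386,0,0,0,0,-1],[-0.04,0.386,0,0,0,0,-1],[-0.04,0.386,0,0,0,0,-1],[-0.04,0.386,0,0,0,0,-1]]]' | head -2
python3 -m jog '[[[-0.04,0.386,0,0,0,0,-1],[0,0,-0.2,0,0,0,-1],[0,0,0,0,0,0,-1],[0,0,0,0,0,0,-1],[0,0,0,0,0,0,-1]]]'
```

```text
clock: 22.18
position: [610.9, 195.5, 186.2]
clock: 22.6
position: [607.4, 231.3, 165.8]
eef_rot: [[-0.002, -1.0, 0.001], [-1.0, 0.002, 0.0], [-0.0, -0.001, -1.0]]
force: [0.2, 0.0, -1.3]
finger_gap: 61.4
grasp_force: 44.2
```

```bash
python3 -m jog '[[[0,0,-0.35,0,0,0,-1],[0,0,-0.35,0,0,0,-1],[0,0,-0.35,0,0,0,-1],[0,0,-0.2,0,0,0,-1],[0,0,-0.08,0,0,0,-1],[0,0,-0.02,0,0,0,-1],[0,0,0,0,0,0,-1],[0,0,0,0,0,0,-1]]]' 
python3 -m jog '[[[0,0,0,0,0,0,0.9],[0,0,0,0,0,0,0.9],[0,0,0,0,0,0,0.9],[0,0,0.2,0,0,0,1],[0,0,0.35,0,0,0,1],[0,0,0.4,0,0,0,1],[0,0,0.4,0,0,0,1],[0,-0.2,0.3,0,0,0,1],[0,-0.39,0,0,0,0,1],[0,-0.39,0,0,0,0,1]]]'
python3 loc.py
```

```text
clock: 23.27
position: [608.3, 232.1, 31.3]
eef_rot: [[-0.002, -1.0, 0.003], [-1.0, 0.002, 0.001], [-0.001, -0.003, -1.0]]
force: [0.5, 0.6, -0.0]
finger_gap: 61.1
grasp_force: 44.3
clock: 24.1
position: [608.0, 134.2, 196.8]
eef_rot: [[0.001, -1.0, 0.005], [-1.0, -0.001, 0.001], [-0.001, -0.005, -1.0]]
force: [0.3, -1.0, -0.3]
finger_gap: 85.6
grasp_force: 0.0
tube [263.7 137. ] [ 32  61 176] [ 264. -237.   36.]
bore [287.6 164.5] [10  8 55] [ 405. -145.   59.]
bore [429.3 188.2] [11  8 67] [469. 237.  59.]
bore [282.7 208.5] [12  8 72] [ 567. -137.   59.]
bore [158.5 230.8] [ 18  15 199] [ 660. -425.   59.]
bore [433.5 228. ] [12  9 88] [603. 234.  59.]
```

```bash
python3 -m jog '[[[-0.057,-0.387,0,0,0,0,1],[-0.057,-0.387,0,0,0,0,1],[-0.057,-0.387,0,0,0,0,1],[-0.057,-0.387,0,0,0,0,1],[-0.057,-0.387,0,0,0,0,1],[-0.057,-0.387,0,0,0,0,1],[-0.057,-0.387,0,0,0,0,1],[0,0,-0.4,0,0,0,1],[0,0,0,0,0,0,1],[0,0,0,0,0,0,1]]]' 40|head -2
python3 loc.py
python3 -c "
from h import *
grab('wrist','w6')"
```

```text
clock: 24.98
position: [565.7, -136.7, 153.7]
bore [259.3 154.4] [17  8 41] [ 369. -230.   59.]
bore [287.7 164.4] [10  8 55] [ 405. -145.   59.]
bore [429.2 188.3] [11  8 67] [469. 236.  59.]
bore [282.8 208.5] [11  8 75] [ 567. -137.   59.]
bore [158.4 230.8] [ 19  15 200] [ 660. -426.   59.]
bore [433.5 227.9] [12  9 89] [603. 234.  59.]
```

View pics/w6.png

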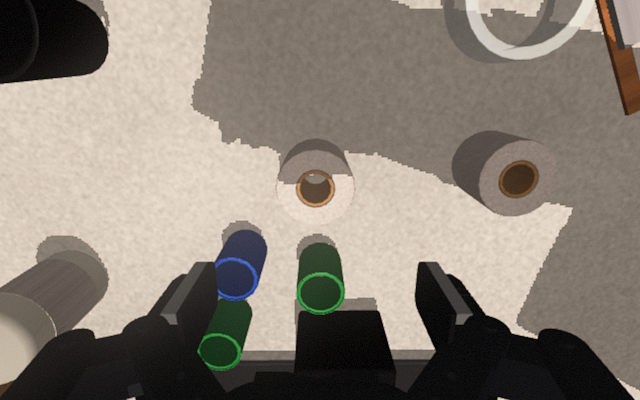

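The roll is at (315,189), with a green look-alike at (321,292) and a blue one at (237,280). Checking finger clearances.

Run:
```python
from h import *
c=robot.get_calibration("wrist")
for uv in [(315.5,188.5),(321,292),(237,280),(518,178)]: print(cast(c,uv,60).round(1))
```

```text
[ 567.9 -136.5   60. ]
[563.1 -40.1  60. ]
[637.2 -52.3  60. ]
[ 406.5 -145.3   60. ]
```

```bash
python3 -m jog '[[[0.02,0,-0.35,0,0,0,1],[0,0,-0.35,0,0,0,1],[0,0,-0.35,0,0,0,1],[0,0,-0.22,0,0,0,1],[0,0,-0.06,0,0,0,1],[0,0,0,0,0,0,1],[0,0,0,0,0,0,-1],[0,0,0,0,0,0,-1],[0,0,0,0,0,0,-1],[0,0,0,0,0,0,-1]]]' 40
python3 -m jog '[[[0,0,0.2,0,0,0,-1],[0,0,0.3,0,0,0,-1],[0,0,0.35,0,0,0,-1],[0,0,0.4,0,0,0,-1],[0,0,0.4,0,0,0,-1],[0,0,0,0,0,0,-1]]]'
```

```text
clock: 25.92
position: [571.0, -137.0, 24.2]
eef_rot: [[-0.001, -1.0, 0.004], [-1.0, 0.001, -0.001], [0.001, -0.004, -1.0]]
force: [-2.9, 2.3, 11.2]
finger_gap: 61.4
grasp_force: 40.6
clock: 26.42
position: [572.3, -137.5, 196.1]
eef_rot: [[-0.001, -1.0, 0.012], [-1.0, 0.001, -0.003], [0.003, -0.012, -1.0]]
force: [1.7, -0.1, -0.3]
finger_gap: 61.4
grasp_force: 44.1
```

```bash
python3 -m jog '[[[0.05,0.36,0,0,0,0,-1],[0.05,0.36,0,0,0,0,-1],[0.05,0.36,0,0,0,0,-1],[0.05,0.36,0,0,0,0,-1],[0.05,0.36,0,0,0,0,-1],[0.05,0.36,0,0,0,0,-1],[0.05,0.36,0,0,0,0,-1],[0.05,0.36,0,0,0,0,-1],[0,0,0,0,0,0,-1],[0,0,0,0,0,0,-1]]]' | head -2
python3 -m jog '[[[0,0,-0.35,0,0,0,-1],[0,0,-0.35,0,0,0,-1],[0,0,-0.35,0,0,0,-1],[0,0,-0.3,0,0,0,-1],[0,0,-0.1,0,0,0,-1],[0,0,-0.1,0,0,0,-1],[0,0,0,0,0,0,-1],[0,0,0,0,0,0,-1]]]'
```

```text
clock: 27.25
position: [609.3, 153.2, 187.5]
clock: 27.92
position: [610.0, 151.1, 32.9]
eef_rot: [[-0.001, -1.0, 0.002], [-1.0, 0.001, 0.0], [-0.0, -0.002, -1.0]]
force: [0.1, 0.3, -1.8]
finger_gap: 61.3
grasp_force: 48.5
```

```bash
python3 -m jog '[[[0,0,-0.02,0,0,0,0.9],[0,0,0,0,0,0,0.9],[0,0,0,0,0,0,0.9],[0,0,0.2,0,0,0,1],[0,0,0.35,0,0,0,1],[0,0,0.4,0,0,0,1],[0,0,0.4,0,0,0,1],[0,0,0.3,0,0,0,1]]]' | head -2
python3 -m jog '[[[-0.227,-0.328,0,0,0,0,1],[-0.227,-0.328,0,0,0,0,1],[-0.227,-0.328,0,0,0,0,1],[-0.227,-0.328,0,0,0,0,1],[-0.227,-0.328,0,0,0,0,1],[-0.227,-0.328,0,0,0,0,1],[-0.227,-0.328,0,0,0,0,1],[-0.227,-0.328,0,0,0,0,1],[-0.227,-0.328,0,0,0,0,1]]]' | head -2
python3 -m jog '[[[0,0,-0.2,0,0,0,1],[0,0,-0.2,0,0,0,1],[0,0,0,0,0,0,1],[0,0,0,0,0,0,1]]]' | head -2
python3 loc.py
python3 - <<'E'
from h import *
c,f=grab("wrist","w7"); m=cv2.inRange(cv2.cvtColor(f,cv2.COLOR_BGR2HSV),(5,90,40),(25,255,255))[100:260,230:410]
n,l,s,q=cv2.connectedComponentsWithStats(m)
for i in range(1,n):
    if s[i,4]>60: u=(s[i,0]+s[i,2]/2+230,s[i,1]+s[i,3]/2+100); print(s[i],u,cast(c,u,60).round(1))
E
```

```text
clock: 28.58
position: [609.4, 151.4, 198.5]
clock: 29.33
position: [403.5, -145.2, 195.0]
clock: 29.67
position: [404.3, -143.9, 154.6]
tube [267.4 150.5] [ 28  21 101] [ 325. -216.   36.]
bore [287.8 164.3] [10  8 56] [ 404. -145.   59.]
bore [429.3 188.4] [11  8 68] [469. 237.  59.]
bore [399.6 226.9] [12  9 88] [606. 152.  59.]
bore [158.5 230.8] [ 18  15 198] [ 660. -425.   59.]
bore [433.5 227.9] [12  9 90] [603. 234.  59.]
[ 66  70  38  37 852] (np.float64(315.0), np.float64(188.5)) [ 405.3 -144.5   60. ]
```

Aligned. Grasping the last roll.

```bash
python3 -m jog '[[[0.01,0,-0.35,0,0,0,1],[0,0,-0.35,0,0,0,1],[0,0,-0.35,0,0,0,1],[0,0,-0.22,0,0,0,1],[0,0,-0.06,0,0,0,1],[0,0,0,0,0,0,1],[0,0,0,0,0,0,-1],[0,0,0,0,0,0,-1],[0,0,0,0,0,0,-1],[0,0,0,0,0,0,-1]]]' 40
python3 -m jog '[[[0,0,0.2,0,0,0,-1],[0,0,0.3,0,0,0,-1],[0,0,0.35,0,0,0,-1],[0,0,0.4,0,0,0,-1],[0,0,0.4,0,0,0,-1],[0,0,0,0,0,0,-1]]]'
```

```text
clock: 30.6
position: [407.3, -144.4, 23.5]
eef_rot: [[-0.001, -1.0, 0.003], [-1.0, 0.001, -0.001], [0.001, -0.003, -1.0]]
force: [-3.1, 1.6, 14.2]
finger_gap: 61.3
grasp_force: 39.8
clock: 31.1
position: [408.9, -145.1, 194.6]
eef_rot: [[-0.001, -1.0, 0.011], [-1.0, 0.001, -0.004], [0.004, -0.011, -1.0]]
force: [1.7, 0.0, -0.3]
finger_gap: 61.3
grasp_force: 44.5
```

```bash
python3 -m jog '[[[0.085,0.369,0,0,0,0,-1],[0.085,0.369,0,0,0,0,-1],[0.085,0.369,0,0,0,0,-1],[0.085,0.369,0,0,0,0,-1],[0.085,0.369,0,0,0,0,-1],[0.085,0.369,0,0,0,0,-1],[0.085,0.369,0,0,0,0,-1],[0.085,0.369,0,0,0,0,-1],[0,0,0,0,0,0,-1],[0,0,0,0,0,0,-1]]]' | head -2
python3 -m jog '[[[0,0,-0.35,0,0,0,-1],[0,0,-0.35,0,0,0,-1],[0,0,-0.35,0,0,0,-1],[0,0,-0.3,0,0,0,-1],[0,0,-0.1,0,0,0,-1],[0,0,-0.1,0,0,0,-1],[0,0,0,0,0,0,-1],[0,0,0,0,0,0,-1]]]'
```

```text
clock: 31.93
position: [474.0, 153.0, 187.2]
clock: 32.6
position: [474.6, 151.2, 32.7]
eef_rot: [[-0.001, -1.0, 0.002], [-1.0, 0.001, 0.0], [-0.0, -0.002, -1.0]]
force: [0.1, 0.2, -1.1]
finger_gap: 61.7
grasp_force: 44.6
```

```bash
python3 -m jog '[[[0,0,-0.02,0,0,0,0.9],[0,0,0,0,0,0,0.9],[0,0,0,0,0,0,0.9],[0,0,0.2,0,0,0,1],[0,0,0.35,0,0,0,1],[0,0,0.4,0,0,0,1],[0,0,0.4,0,0,0,1],[0,0,0.4,0,0,0,1],[0,0,0.4,0,0,0,1],[0,0,0.4,0,0,0,-1]]]' | head -2
python3 -m jog '[[[0,0,0.4,0,0,0,-1],[0,0,0.4,0,0,0,-1],[0,0,0.3,0,0,0,-1],[0,0,0,0,0,0,-1],[0,0,0,0,0,0,-1]]]'
python3 loc.py
python3 - <<'E'
from h import *
c,f=grab("scene","s2"); cv2.imwrite("pics/s2c.png",cv2.resize(f[90:290,120:535],(800,386),interpolation=cv2.INTER_CUBIC))
E
```

```text
clock: 33.43
position: [473.2, 151.1, 287.1]
clock: 33.85
position: [474.5, 151.5, 396.1]
eef_rot: [[-0.001, -1.0, 0.004], [-1.0, 0.001, 0.001], [-0.001, -0.004, -1.0]]
force: [0.4, 0.3, -0.4]
finger_gap: 12.0
grasp_force: 0.0
tube [263.7 136.6] [ 33  62 183] [ 262. -237.   36.]
bore [397.  186.4] [11  8 69] [468. 153.  59.]
bore [429.3 188.3] [11  8 68] [469. 237.  59.]
bore [399.5 227. ] [12  9 89] [606. 152.  59.]
bore [158.5 230.7] [ 19  14 198] [ 660. -426.   59.]
bore [433.4 228. ] [12  9 88] [603. 233.  59.]
```

View pics/s2c.png

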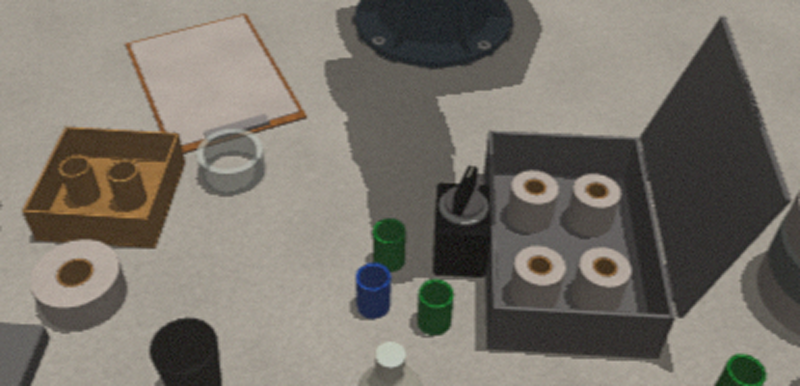

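The case holds four upright rolls, both cores are in the box, and tape and flat roll are untouched. Now the lid: going over and behind it.

```bash
python3 -m jog '[[[0.1,0.3,0,0,0,0,-1],[0.1,0.3,0,0,0,0,-1],[0.1,0.35,0,0,0,0,-1],[0.1,0.35,-0.1,0,0,0,-1],[0.1,0.35,-0.1,0,0,0,-1],[0.1,0.35,-0.1,0,0,0,-1],[0.08,0.35,-0.15,0,0,0,-1],[0,0,0,0,0,0,-1],[0,0,0,0,0,0,-1]]]'
python3 - <<'E'
from h import *
c,f=grab("side"); s=robot.get_calibration("scene")
print(cast(s,(495.5,98.8),293).round(0),cast(s,(529.7,193.7),293).round(0)); st()
E
```

```text
clock: 34.7
position: [538.1, 379.1, 345.6]
eef_rot: [[0.001, -1.0, -0.002], [-1.0, -0.001, -0.002], [0.002, 0.002, -1.0]]
force: [0.1, 0.6, 0.1]
finger_gap: -0.0
grasp_force: 0.0
[396. 354. 293.] [702. 356. 293.]
t 34.75 pos [538.  377.9 347.8] y [-1. -0. -0.] z [ 0. -0. -1.] gap 0.6 F [ 0.6 -0.3  0.6] grip 0.0 j [ 0.61  0.76  1.23  2.04 -0.   -0.96]
```

```bash
python3 -m jog '[[[0,0.04,-0.2,0,0,0,-1],[0,0.04,-0.2,0,0,0,-1],[0,0,-0.2,0,0,0,-1],[0,0,-0.15,0,0,0,-1],[0,0,0,0,0,0,-1],[0,0,0,0,0,0,-1]]]'
python3 -m jog '[[[0,-0.08,0,0,0,0,-1],[0,-0.08,0,0,0,0,-1],[0,-0.08,0,0,0,0,-1],[0,-0.08,0,0,0,0,-1],[0,-0.08,0,0,0,0,-1]]]'
python3 -m jog '[[[0,-0.08,0,0,0,0,-1],[0,-0.08,0,0,0,0,-1],[0,-0.08,0,0,0,0,-1],[0,-0.08,0,0,0,0,-1],[0,-0.08,0,0,0,0,-1]]]'
python3 -c "
from h import *
st()"
```

```text
clock: 35.25
position: [538.3, 383.4, 282.1]
eef_rot: [[-0.002, -1.0, 0.003], [-1.0, 0.002, 0.002], [-0.002, -0.003, -1.0]]
force: [0.4, -1.8, 0.8]
finger_gap: -0.1
grasp_force: 0.0
clock: 35.67
position: [539.2, 344.0, 281.4]
eef_rot: [[-0.001, -1.0, 0.003], [-1.0, 0.001, 0.002], [-0.002, -0.003, -1.0]]
force: [-0.4, 0.3, -0.4]
finger_gap: 0.0
grasp_force: 0.0
clock: 36.08
position: [538.9, 304.0, 280.7]
eef_rot: [[-0.001, -1.0, 0.003], [-1.0, 0.001, 0.002], [-0.002, -0.003, -1.0]]
force: [0.6, 0.4, -0.3]
finger_gap: 0.1
grasp_force: 0.0
t 36.08 pos [538.9 304.  280.7] y [-1.     0.001 -0.003] z [ 0.003  0.002 -1.   ] gap 0.1 F [ 0.6  0.4 -0.3] grip 0.0 j [ 0.51  0.49  0.55  1.63  0.   -1.06]
```

No clear contact force; checking the lid.

Run:
```python
from h import *
c,f=grab("scene","s3"); c2,g=grab("side")
cv2.imwrite("pics/s3c.png",np.hstack([cv2.resize(f[60:290,330:560],(400,400)),cv2.resize(g[80:260,180:360],(400,400))]))
```

```text
(no output)
```

View pics/s3c.png

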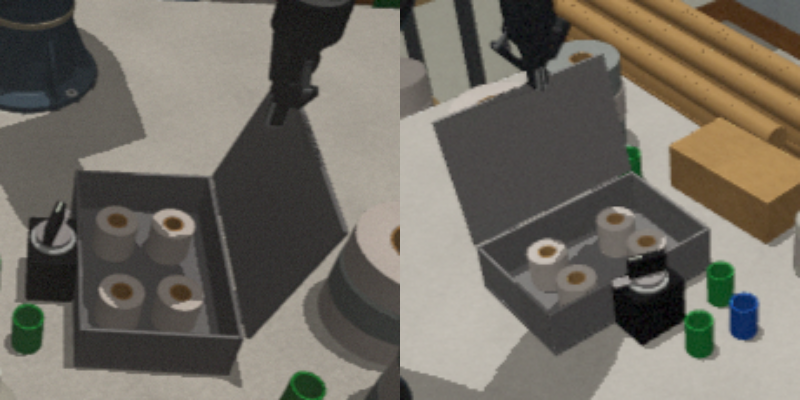

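The fingers passed just over the lid's edge without moving it, so they are now inside the lid at (275,110) in the left crop. Going back over it and lower.

```bash
python3 -m jog '[[[0,0,0.25,0,0,0,-1],[0,0,0.25,0,0,0,-1],[0,0,0.15,0,0,0,-1],[0,0.25,0,0,0,0,-1],[0,0.3,0,0,0,0,-1],[0,0.3,0,0,0,0,-1],[0,0,0,0,0,0,-1],[0,0,0,0,0,0,-1]]]'
python3 -m jog '[[[0,0.04,-0.3,0,0,0,-1],[0,0.04,-0.3,0,0,0,-1],[0,0,-0.3,0,0,0,-1],[0,0,-0.15,0,0,0,-1],[0,0,-0.1,0,0,0,-1],[0,0,0,0,0,0,-1],[0,0,0,0,0,0,-1]]]'
python3 -c "
from h import *
st()"
```

```text
clock: 36.85
position: [539.0, 383.2, 343.8]
eef_rot: [[0.001, -1.0, 0.003], [-1.0, -0.001, 0.002], [-0.002, -0.003, -1.0]]
force: [-0.1, 0.5, 0.2]
finger_gap: 0.0
grasp_force: 0.0
clock: 37.43
position: [540.3, 387.2, 255.8]
eef_rot: [[-0.002, -1.0, 0.004], [-1.0, 0.002, 0.002], [-0.002, -0.004, -1.0]]
force: [-0.4, -0.5, 0.4]
finger_gap: -0.2
grasp_force: 0.0
t 37.43 pos [540.3 387.2 255.8] y [-1.     0.002 -0.004] z [ 0.004  0.002 -1.   ] gap -0.2 F [-0.4 -0.5  0.4] grip 0.0 j [ 0.62  0.6   0.67  1.64 -0.   -0.95]
```

```bash
python3 -m jog '[[[0,0,-0.2,0,0,0,-1],[0,-0.1,0,0,0,0,-1],[0,-0.08,0,0,0,0,-1],[0,-0.08,0,0,0,0,-1],[0,-0.08,0,0,0,0,-1]]]'
for i in 1; do python3 -m jog '[[[0,-0.08,0,0,0,0,-1],[0,-0.08,0,0,0,0,-1],[0,-0.08,0,0,0,0,-1]]]'; done
python3 -m jog '[[[0,-0.08,0,0,0,0,-1],[0,-0.08,0,0,0,0,-1],[0,-0.08,0,0,0,0,-1]]]'
python3 - <<'E'
from h import *
st()
c,f=grab("scene","s4"); c2,g=grab("side")
cv2.imwrite("pics/s4c.png",np.hstack([cv2.resize(f[60:290,330:560],(400,400)),cv2.resize(g[80:260,180:360],(400,400))]))
E
```

```text
clock: 37.85
position: [541.2, 353.9, 236.7]
eef_rot: [[-0.001, -1.0, 0.006], [-1.0, 0.001, 0.004], [-0.004, -0.006, -1.0]]
force: [-0.0, 1.3, 2.0]
finger_gap: 0.3
grasp_force: 1.2
clock: 38.1
position: [540.9, 329.6, 235.6]
eef_rot: [[-0.001, -1.0, 0.004], [-1.0, 0.001, 0.003], [-0.003, -0.004, -1.0]]
force: [0.2, 1.5, 1.7]
finger_gap: 0.3
grasp_force: 1.0
clock: 38.35
position: [540.8, 305.5, 235.3]
eef_rot: [[-0.001, -1.0, 0.004], [-1.0, 0.001, 0.003], [-0.003, -0.004, -1.0]]
force: [0.6, 2.7, 0.6]
finger_gap: 0.1
grasp_force: 1.0
t 38.35 pos [540.8 305.5 235.3] y [-1.     0.001 -0.004] z [ 0.004  0.003 -1.   ] gap 0.1 F [0.6 2.7 0.6] grip 1.0 j [ 0.51  0.48  0.41  1.5   0.   -1.06]
```

View pics/s4c.png

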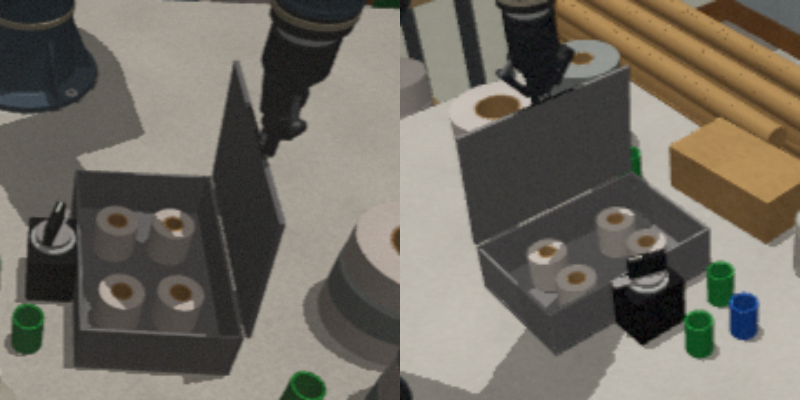

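The lid now stands about vertical, with the fingers behind it. Following the arc over.

```bash
python3 -m jog '[[[0,-0.077,0.012,0,0,0,-1],[0,-0.077,0.012,0,0,0,-1],[0,-0.077,0.012,0,0,0,-1],[0,-0.077,0.012,0,0,0,-1],[0,-0.077,0.012,0,0,0,-1],[0,-0.077,0.012,0,0,0,-1]]]'|sed -n '2p;6p'
python3 -m jog '[[[0,-0.075,-0.004,0,0,0,-1],[0,-0.075,-0.004,0,0,0,-1],[0,-0.075,-0.004,0,0,0,-1],[0,-0.075,-0.004,0,0,0,-1],[0,-0.075,-0.004,0,0,0,-1]]]'|tee /tmp/a
python3 -m jog '[[[0,-0.066,-0.034,0,0,0,-1],[0,-0.066,-0.034,0,0,0,-1],[0,-0.066,-0.034,0,0,0,-1],[0,-0.066,-0.034,0,0,0,-1],[0,-0.066,-0.034,0,0,0,-1]]]'
python3 -m jog '[[[0,-0.05,-0.054,0,0,0,-1],[0,-0.05,-0.054,0,0,0,-1],[0,-0.05,-0.054,0,0,0,-1],[0,-0.05,-0.054,0,0,0,-1],[0,-0.05,-0.054,0,0,0,-1]]]'
```

```text
position: [540.7, 259.3, 242.6]
grasp_force: 0.8
clock: 39.37
position: [540.7, 221.8, 240.3]
eef_rot: [[-0.001, -1.0, 0.004], [-1.0, 0.001, 0.003], [-0.003, -0.004, -1.0]]
force: [1.1, 1.0, -1.0]
finger_gap: -0.2
grasp_force: 0.6
clock: 39.78
position: [540.6, 189.0, 222.9]
eef_rot: [[-0.001, -1.0, 0.003], [-1.0, 0.001, 0.003], [-0.003, -0.003, -1.0]]
force: [0.3, 2.1, 0.1]
finger_gap: -0.2
grasp_force: 0.5
clock: 40.2
position: [540.7, 164.1, 195.8]
eef_rot: [[-0.001, -1.0, 0.004], [-1.0, 0.001, 0.003], [-0.003, -0.004, -1.0]]
force: [1.2, 0.3, 1.2]
finger_gap: 0.1
grasp_force: 0.5
```

```bash
python3 -m jog '[[[0,-0.044,-0.062,0,0,0,-1],[0,-0.044,-0.062,0,0,0,-1],[0,-0.044,-0.062,0,0,0,-1],[0,-0.044,-0.062,0,0,0,-1],[0,-0.044,-0.062,0,0,0,-1]]]'|grep -E "pos|force"
python3 -m jog '[[[0,-0.022,-0.058,0,0,0,-1],[0,-0.022,-0.058,0,0,0,-1],[0,-0.022,-0.058,0,0,0,-1],[0,-0.022,-0.058,0,0,0,-1],[0,-0.022,-0.058,0,0,0,-1],[0,-0.022,-0.058,0,0,0,-1]]]'|grep -E "pos|force"
python3 -m jog '[[[0,-0.007,-0.05,0,0,0,-1],[0,-0.007,-0.05,0,0,0,-1],[0,-0.007,-0.05,0,0,0,-1],[0,-0.007,-0.05,0,0,0,-1]]]'|grep -E "pos|force"
python3 -m jog '[[[0,0,-0.04,0,0,0,-1],[0,0,-0.04,0,0,0,-1],[0,0,-0.04,0,0,0,-1]]]'|grep -E "pos|force"
```

```text
position: [540.7, 142.2, 164.7]
force: [0.4, 0.9, 0.2]
grasp_force: 0.4
position: [540.7, 129.3, 130.0]
force: [-0.4, 0.1, 0.5]
grasp_force: 0.4
position: [540.7, 126.6, 110.2]
force: [-0.1, 0.1, 0.5]
grasp_force: 0.4
position: [540.7, 126.7, 98.3]
force: [0.4, 0.4, 1.7]
grasp_force: 0.4
```

```bash
python3 -m jog '[[[0,0,-0.03,0,0,0,-1],[0,0,-0.03,0,0,0,-1]]]'|grep -E "pos|force"
python3 -m jog '[[[0,0,-0.02,0,0,0,-1],[0,0,0,0,0,0,-1]]]'|grep -E "pos|force"
python3 - <<'E'
from h import *
c,f=grab("scene","s5"); c2,g=grab("side")
cv2.imwrite("pics/s5c.png",np.hstack([cv2.resize(f[60:290,330:560],(400,400)),cv2.resize(g[80:260,180:360],(400,400))]))
E
```

```text
position: [540.7, 126.6, 92.3]
force: [0.4, -0.2, 1.9]
grasp_force: 0.4
position: [540.6, 126.6, 90.2]
force: [0.1, 0.3, -1.2]
grasp_force: 0.0
```

View pics/s5c.png

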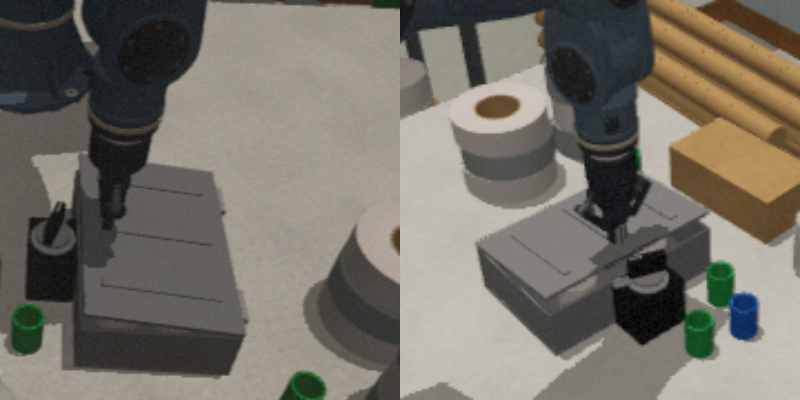

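The lid is nearly shut with a small gap at the free edge. Pressing on gently.

```bash
for i in 1; do python3 -m jog '[[[0,0,-0.02,0,0,0,-1],[0,0,-0.02,0,0,0,-1]]]'|grep -E "pos|force:"; done
python3 -m jog '[[[0,0,-0.02,0,0,0,-1],[0,0,0,0,0,0,-1]]]'|grep -E "pos|force:"
python3 -m jog '[[[0,0,-0.02,0,0,0,-1],[0,0,0,0,0,0,-1]]]'|grep -E "pos|force:"
python3 -m jog '[[[0,0,-0.01,0,0,0,-1],[0,0,0,0,0,0,-1]]]'|grep -E "pos|force:"
```

```text
position: [540.9, 126.6, 86.7]
force: [0.2, -0.3, 0.9]
grasp_force: 0.3
position: [540.6, 126.6, 84.2]
force: [0.3, 0.1, -0.3]
grasp_force: 0.0
position: [540.6, 126.6, 82.3]
force: [-0.3, -0.5, -0.4]
grasp_force: 0.0
position: [540.7, 126.6, 81.5]
force: [-0.1, -0.2, -0.0]
grasp_force: 0.0
```

```bash
python3 -m jog '[[[0,0,-0.02,0,0,0,-1],[0,0,-0.01,0,0,0,-1]]]'|grep -E "pos|force:"
python3 -m jog '[[[0,0,-0.02,0,0,0,-1],[0,0,0,0,0,0,-1]]]'|grep -E "pos|force:"
python3 -m jog '[[[0,0,-0.02,0,0,0,-1],[0,0,0,0,0,0,-1]]]'|grep -E "pos|force:"
python3 - <<'E'
from h import *
c,f=grab("scene"); c2,g=grab("side")
cv2.imwrite("pics/s6c.png",np.hstack([cv2.resize(f[140:270,360:490],(400,400)),cv2.resize(g[140:260,200:320],(400,400))]))
E
```

```text
position: [540.8, 126.6, 78.5]
force: [0.8, -0.3, -0.0]
grasp_force: 0.3
position: [540.6, 126.6, 76.2]
force: [1.0, -0.5, -0.6]
grasp_force: 0.0
position: [540.6, 126.6, 74.3]
force: [-0.1, -0.6, -0.6]
grasp_force: 0.0
```

View pics/s6c.png

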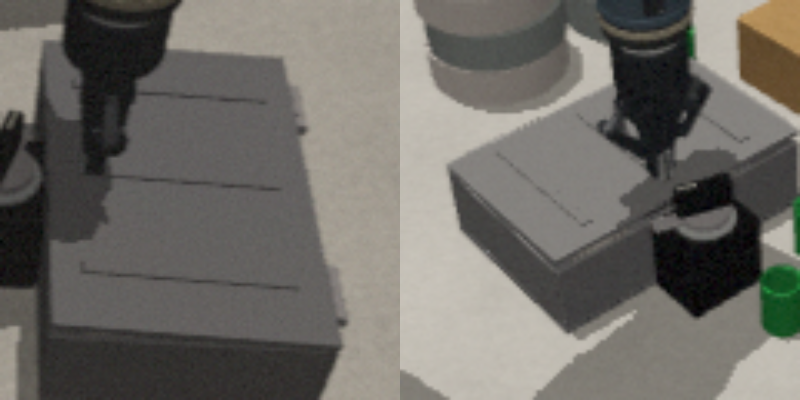

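That used my last picture: the lid is almost flush, with a thin gap left at the free edge. Pressing on until the force rises.

```bash
python3 -m jog '[[[0,0,-0.02,0,0,0,-1],[0,0,0,0,0,0,-1]]]'|grep -E "pos|force:"
python3 -m jog '[[[0,0,-0.01,0,0,0,-1],[0,0,0,0,0,0,-1]]]'|grep -E "pos|force:"
python3 -m jog '[[[0,0,-0.01,0,0,0,-1],[0,0,0,0,0,0,-1]]]'|grep -E "pos|force:"
```

```text
position: [540.6, 126.6, 72.4]
force: [0.0, -0.2, 0.3]
grasp_force: 0.0
position: [540.7, 126.6, 71.5]
force: [0.2, 0.5, -0.1]
grasp_force: 0.0
position: [540.7, 126.6, 70.5]
force: [0.4, -0.5, 0.0]
grasp_force: 0.0
```

Run:
```python
from h import *
a=robot.get_calibration("scene");b=robot.get_calibration("side")
for z in (74.3,85,93,97): print(z,proj(a,(540.6,126.6,z)).round(1),proj(b,(540.6,126.6,z)).round(1))
P=cv2.triangulatePoints(np.c_[a["camera_matrix"]@np.c_[a["R"],a["t"]]].astype(float),np.c_[b["camera_matrix"]@np.c_[b["R"],b["t"]]].astype(float),np.array([[390.9],[195.3]]),np.array([[279.5],[192.5]]))
print((P[:3]/P[3]).ravel())
def edge(ca,f,pts):
    g=cv2.cvtColor(f,cv2.COLOR_BGR2GRAY)
    for p in pts: print(p)
# where the lid front-left/near corners would project if shut (top z=93 and rim 85)
for X in [(387,91,93),(387,91,85),(697,91,93),(697,91,85)]: print(X,proj(a,X).round(1),proj(b,X).round(1))
c,f=grab("side","sd"); g=cv2.cvtColor(f,cv2.COLOR_BGR2GRAY)
# vertical grey profiles through the front face at three x positions
for x in (410,450,620,660):
    u,v=proj(b,(x,91,85)).round().astype(int); print(x,(u,v),g[v-14:v+10,u].tolist())
```

```text
74.3 [388.7 202.3] [278.4 197.8]
85 [389.2 199.3] [278.1 195.5]
93 [389.6 197.1] [278.  193.7]
97 [389.8 196. ] [277.9 192.8]
[543.7451841  126.05186394  99.73924898]
(387, 91, 93) [374.3 155.1] [246.  219.2]
(387, 91, 85) [374.1 157.3] [246.3 221. ]
(697, 91, 93) [376.  247.5] [319.5 180.1]
(697, 91, 85) [375.7 249.7] [319.5 181.8]
410 (np.int64(252), np.int64(218)) [128, 130, 106, 125, 132, 134, 129, 130, 132, 130, 129, 135, 88, 68, 88, 79, 66, 65, 63, 65, 68, 58, 64, 63]
450 (np.int64(262), np.int64(212)) [131, 128, 130, 131, 132, 130, 130, 130, 133, 132, 131, 131, 125, 73, 87, 84, 66, 64, 66, 64, 60, 66, 63, 66]
620 (np.int64(303), np.int64(191)) [128, 131, 129, 131, 130, 98, 128, 130, 128, 130, 130, 121, 70, 72, 81, 64, 65, 65, 65, 64, 63, 62, 66, 61]
660 (np.int64(311), np.int64(186)) [189, 187, 153, 132, 129, 130, 129, 127, 130, 131, 130, 130, 98, 70, 75, 67, 60, 64, 63, 65, 66, 64, 62, 64]
```

```bash
python3 -m jog '[[[0,0,-0.01,0,0,0,-1],[0,0,0,0,0,0,-1]]]'|grep -E "pos|force:"
python3 -m jog '[[[0,0,-0.01,0,0,0,-1],[0,0,0,0,0,0,-1]]]'|grep -E "pos|force:"
python3 -m jog '[[[0,0,-0.01,0,0,0,-1],[0,0,0,0,0,0,-1]]]'|grep -E "pos|force:"
python3 -m jog '[[[0,0,-0.01,0,0,0,-1],[0,0,0,0,0,0,-1]]]'|grep -E "pos|force:"
```

```text
position: [540.7, 126.6, 69.5]
force: [-0.2, -0.4, -0.4]
grasp_force: 0.1
position: [540.7, 126.6, 68.5]
force: [0.0, -1.1, 0.9]
grasp_force: 0.0
position: [540.7, 126.6, 67.5]
force: [0.7, -0.3, 0.1]
grasp_force: 0.0
position: [540.8, 126.6, 66.6]
force: [-0.4, -0.6, 0.4]
grasp_force: 0.1
```

```bash
cat > prof.py <<'E'
from h import *
import sys
b=robot.get_calibration("side"); c,f=grab("side",sys.argv[1]); g=cv2.cvtColor(f,cv2.COLOR_BGR2GRAY).astype(float); o=cv2.cvtColor(cv2.imread("pics/sd.png"),cv2.COLOR_BGR2GRAY).astype(float)
for im in (o,g):
    r=[]
    for x in (400,420,440,460,600,620,640,660,680):
        u,v=proj(b,(x,91,85)).round().astype(int); p=im[v-10:v+8,u-1:u+2].mean(1)
        k=np.where(p<100)[0][0]; r.append(round(-10+k-1+(p[k-1]-100)/(p[k-1]-p[k]),2))
    print(r,p.round().tolist())
st()
E
python3 prof.py sd2
python3 -m jog '[[[0,0,-0.01,0,0,0,-1],[0,0,-0.01,0,0,0,-1]]]'|grep -E "pos|force:"
python3 -m jog '[[[0,0,-0.01,0,0,0,-1],[0,0,-0.01,0,0,0,-1]]]'|grep -E "pos|force:"
python3 prof.py sd3
```

```text
[np.float64(-2.1), np.float64(-1.73), np.float64(-2.45), np.float64(-3.23), np.float64(-7.3), np.float64(-2.67), np.float64(-1.93), np.float64(-2.08), np.float64(-2.72)] [187.0, 190.0, 185.0, 164.0, 139.0, 131.0, 131.0, 110.0, 74.0, 70.0, 76.0, 65.0, 65.0, 65.0, 63.0, 64.0, 64.0, 63.0]
[np.float64(-0.94), np.float64(-0.62), np.float64(-1.39), np.float64(-1.43), np.float64(-6.39), np.float64(-1.68), np.float64(-0.85), np.float64(-1.08), np.float64(-1.64)] [187.0, 189.0, 191.0, 184.0, 164.0, 141.0, 131.0, 132.0, 113.0, 76.0, 68.0, 66.0, 64.0, 64.0, 64.0, 64.0, 61.0, 65.0]
t 44.67 pos [540.7 126.6  66.6] y [-1.     0.001 -0.004] z [ 0.004  0.003 -1.   ] gap -0.1 F [-0.5 -0.8  1.1] grip 0.0 j [ 0.23  0.38 -0.16  1.03  0.   -1.34]
position: [541.0, 126.7, 66.1]
force: [-13.6, -4.1, 40.9]
grasp_force: 20.4
position: [541.3, 126.7, 65.8]
force: [-24.5, -6.3, 66.8]
grasp_force: 34.2
[np.float64(-2.1), np.float64(-1.73), np.float64(-2.45), np.float64(-3.23), np.float64(-7.3), np.float64(-2.67), np.float64(-1.93), np.float64(-2.08), np.float64(-2.72)] [187.0, 190.0, 185.0, 164.0, 139.0, 131.0, 131.0, 110.0, 74.0, 70.0, 76.0, 65.0, 65.0, 65.0, 63.0, 64.0, 64.0, 63.0]
[np.float64(-0.87), np.float64(-0.54), np.float64(-1.26), np.float64(-1.46), np.float64(-5.79), np.float64(-1.69), np.float64(-0.73), np.float64(-0.93), np.float64(-1.68)] [186.0, 190.0, 189.0, 184.0, 164.0, 139.0, 131.0, 131.0, 111.0, 76.0, 64.0, 64.0, 65.0, 66.0, 63.0, 65.0, 65.0, 64.0]
t 45.05 pos [541.2 126.7  65.9] y [-1.     0.001 -0.007] z [ 0.007  0.003 -1.   ] gap -0.2 F [-21.7  -5.5  55.7] grip 27.8 j [ 0.23  0.38 -0.16  1.02  0.   -1.34]
```

The lid bottomed out: the force jumped to 67 N with the edge no longer moving, so it is shut. Backing off, then rotating the tool to the bar's unlocked direction above the knob.

```bash
python3 -m jog '[[[0,0,0.1,0,0,0,-1],[0,0,0.3,0,0,0,-1],[0,0,0.3,0,0,0,-1],[0,0,0.3,0,0,0,-1],[0,-0.07,0.3,0,0,0.0796,-1],[0,-0.1,0,0,0,0.0796,-1],[0,-0.1,0,0,0,0.0796,-1],[0,-0.1,0,0,0,0.0796,-1],[0,-0.1,0,0,0,0.0796,-1],[0,-0.1,0,0,0,0.0796,-1]]]'|grep pos
python3 -m jog '[[[0,-0.1,0,0,0,0.0796,-0.2],[0,-0.04,0,0,0,0.0796,-0.2],[0,0,0,0,0,0.0796,-0.2],[0,0,0,0,0,0.0796,-0.2],[0,0,0,0,0,0,-0.2],[0,0,0,0,0,0,-0.2],[0,0,0,0,0,0,-0.2]]]'
python3 - <<'E'
from h import *
s=st(); c,f=grab("wrist","w8"); robot_side=grab("side","sd4"); grab("scene","s8")
X=s["position"]
for dz in (0,13,25,40): print(dz,proj(c,X+[0,0,dz]).round())
g=cv2.cvtColor(f,cv2.COLOR_BGR2GRAY)
for r in range(100,400,20): print(r,(g[r,160:480:10]//10).tolist())
for z in (88,103,137): print(z,proj(c,(542,56,z)).round())
E
python3 prof.py sd5
```

```text
position: [540.7, 69.2, 192.6]
clock: 46.47
position: [540.7, 55.7, 192.6]
eef_rot: [[0.947, -0.32, -0.001], [-0.32, -0.947, 0.004], [-0.003, -0.004, -1.0]]
force: [0.4, 0.1, -0.1]
finger_gap: 34.2
grasp_force: 0.0
t 46.47 pos [540.7  55.7 192.6] y [-0.32  -0.947 -0.004] z [-0.001  0.004 -1.   ] gap 34.2 F [ 0.4  0.1 -0.1] grip 0.0 j [ 0.1   0.31  0.06  1.32  0.   -2.72]
0 [315. 239.]
13 [315. 250.]
25 [314. 261.]
40 [314. 278.]
100 [17, 17, 18, 15, 16, 16, 16, 17, 7, 7, 15, 16, 23, 23, 23, 23, 24, 24, 15, 15, 15, 15, 14, 6, 9, 15, 6, 8, 15, 15, 16, 15]
120 [16, 16, 16, 16, 16, 17, 16, 17, 16, 7, 7, 15, 15, 23, 16, 5, 5, 5, 5, 15, 16, 15, 6, 8, 15, 16, 6, 6, 15, 16, 15, 15]
140 [16, 16, 16, 16, 16, 16, 16, 16, 16, 16, 7, 5, 4, 8, 8, 6, 5, 5, 5, 15, 15, 15, 16, 16, 9, 9, 8, 15, 16, 16, 15, 16]
160 [16, 16, 16, 16, 16, 16, 16, 16, 16, 16, 13, 8, 5, 14, 11, 4, 4, 11, 15, 4, 15, 15, 15, 15, 15, 15, 15, 15, 15, 15, 14, 15]
180 [16, 16, 16, 16, 16, 16, 16, 16, 16, 16, 16, 5, 24, 13, 12, 4, 5, 13, 14, 15, 6, 21, 15, 15, 15, 15, 16, 15, 15, 15, 14, 16]
200 [15, 16, 16, 16, 16, 16, 16, 16, 16
[... 1232 characters left out ...]
3), np.float64(-2.45), np.float64(-3.23), np.float64(-7.3), np.float64(-2.67), np.float64(-1.93), np.float64(-2.08), np.float64(-2.72)] [187.0, 190.0, 185.0, 164.0, 139.0, 131.0, 131.0, 110.0, 74.0, 70.0, 76.0, 65.0, 65.0, 65.0, 63.0, 64.0, 64.0, 63.0]
[np.float64(-0.92), np.float64(-0.62), np.float64(-1.4), np.float64(-1.12), np.float64(-1.65), np.float64(-1.67), np.float64(-0.82), np.float64(-1.01), np.float64(-1.68)] [187.0, 188.0, 188.0, 184.0, 164.0, 140.0, 131.0, 130.0, 111.0, 76.0, 67.0, 64.0, 64.0, 63.0, 64.0, 61.0, 63.0, 62.0]
t 46.67 pos [540.7  55.7 192.6] y [-0.318 -0.948 -0.004] z [-0.001  0.004 -1.   ] gap 34.0 F [ 0.1 -0.5  0.6] grip 0.0 j [ 0.1   0.31  0.06  1.32  0.   -2.72]
```

Run:
```python
from h import *
g=cv2.cvtColor(cv2.imread("pics/w8.png"),cv2.COLOR_BGR2GRAY); c=robot.get_calibration("wrist")
for r in range(130,226,8): print(r,g[r,290:346:2].tolist())
for uv in [(305,150),(325,150),(305,205),(325,205)]: print(uv,cast(c,uv,137).round(1))
d=np.array([np.cos(np.radians(161.6)),np.sin(np.radians(161.6)),0]); n=np.array([-d[1],d[0],0])
for a in (-30,30):
  for b in (-7,7): print(a,b,proj(c,np.array([542,56,137])+a*d+b*n).round())
```

```text
130 [50, 50, 50, 51, 49, 46, 55, 52, 53, 54, 60, 63, 69, 72, 70, 56, 54, 54, 52, 55, 54, 55, 50, 54, 54, 52, 48, 62]
138 [67, 70, 77, 82, 84, 85, 83, 85, 81, 78, 80, 82, 81, 69, 49, 53, 53, 51, 50, 56, 48, 52, 52, 50, 52, 51, 52, 46]
146 [50, 52, 49, 48, 53, 45, 58, 80, 52, 50, 58, 61, 77, 82, 79, 75, 66, 51, 47, 49, 49, 51, 49, 52, 51, 51, 51, 55]
154 [47, 57, 111, 144, 152, 149, 147, 154, 155, 101, 43, 43, 45, 44, 41, 44, 43, 36, 145, 158, 153, 156, 150, 157, 152, 114, 53, 49]
162 [150, 148, 146, 122, 91, 115, 132, 139, 113, 43, 45, 45, 47, 49, 45, 44, 47, 49, 63, 144, 139, 127, 107, 90, 126, 161, 156, 153]
170 [101, 119, 130, 133, 135, 134, 135, 139, 105, 42, 48, 49, 46, 50, 48, 47, 48, 53, 51, 144, 139, 132, 141, 140, 138, 141, 128, 98]
178 [132, 127, 131, 132, 224, 245, 130, 134, 111, 49, 46, 48, 53, 49, 47, 51, 50, 49, 49, 142, 139, 134, 137, 142, 141, 139, 137, 141]
186 [245, 239, 238, 239, 241, 242, 240, 241, 206, 44, 49, 52, 48, 54, 52, 52, 54, 51, 46, 143, 137, 135, 137, 137, 143, 140, 137, 135]
194 [236, 233, 234, 235, 237, 240, 238, 236, 229, 40, 51, 50, 51, 50, 52, 55, 51, 54, 44, 144, 174, 199, 133, 140, 144, 139, 138, 137]
202 [230, 231, 232, 233, 236, 236, 236, 233, 243, 37, 49, 49, 47, 54, 52, 55, 52, 52, 48, 141, 173, 231, 229, 232, 230, 229, 227, 222]
210 [221, 242, 240, 223, 232, 234, 232, 229, 239, 39, 63, 70, 72, 71, 69, 70, 58, 57, 44, 139, 197, 224, 226, 228, 223, 232, 243, 231]
218 [64, 71, 70, 69, 62, 115, 210, 246, 225, 60, 60, 74, 50, 255, 255, 66, 67, 55, 47, 189, 247, 216, 106, 61, 65, 70, 70, 67]
(305, 150) [578.9  50.1 137. ]
(325, 150) [574.7  37.6 137. ]
(305, 205) [542.5  62.7 137. ]
(325, 205) [538.1  49.5 137. ]
-30 -7 [304. 160.]
-30 7 [325. 160.]
30 -7 [305. 242.]
30 7 [324. 242.]
```

Run:
```python
from h import *
from scipy.optimize import least_squares
g=cv2.cvtColor(cv2.imread("pics/w8.png"),cv2.COLOR_BGR2GRAY); c=robot.get_calibration("wrist")
P=[]
for r in range(153,232,3):
    row=g[r]; o=[]
    for s,rng in ((1,range(334,385)),(-1,range(302,250,-1))):
        k=[u for u in rng if row[u]<75]
        if k and row[k[0]-s*4]>85: P.append((k[0]-s*.5,r)); o.append(k[0])
        else:o.append(None)
    print(r,o,end="; ")
W=np.array([cast(c,p,103)[:2] for p in P])
f=lambda x:np.hypot(*(W-x[:2]).T)-26
s=least_squares(f,[541,55],loss="soft_l1"); print(s.x,f(s.x).round(1))
g3=lambda x:np.hypot(*(W-x[:2]).T)-x[2]
s=least_squares(g3,[541,55,26],loss="soft_l1"); print(s.x)
```

```text
153 [340, 294]; 156 [344, 290]; 159 [347, 287]; 162 [350, 285]; 165 [351, 282]; 168 [353, 281]; 171 [355, 280]; 174 [356, 278]; 177 [356, 278]; 180 [356, 277]; 183 [357, 277]; 186 [357, 277]; 189 [356, 277]; 192 [356, 278]; 195 [355, 279]; 198 [354, 280]; 201 [353, 281]; 204 [351, 283]; 207 [349, 285]; 210 [346, 287]; 213 [343, 291]; 216 [340, 294]; 219 [334, 301]; 222 [None, None]; 225 [None, None]; 228 [None, None]; 231 [None, None]; [542.99587802  53.82786881] [5.6 5.6 5.6 5.6 5.5 5.5 5.7 5.1 5.  5.7 5.2 5.2 5.6 4.9 5.5 5.5 4.9 4.9
 4.5 5.3 5.  5.  5.  5.  4.3 5.1 4.7 4.7 4.4 4.5 4.4 4.5 4.6 4.7 4.4 4.4
 4.4 4.4 4.1 4.7 4.2 4.2 4.7 4.7 4.4 4.1]
[543.77281984  53.62068431  30.89791516]
```

```bash
python3 -m jog '[[[0.028,-0.02,-0.25,0,0,0,-0.2],[0,0,-0.25,0,0,0,-0.2],[0,0,-0.25,0,0,0,-0.2],[0,0,-0.15,0,0,0,-0.2],[0,0,0,0,0,0,-0.2],[0,0,0,0,0,0,-0.2]]]' 20|grep -E "pos|force:"
python3 -m jog '[[[0,0,-0.06,0,0,0,-0.2],[0,0,-0.06,0,0,0,-0.2],[0,0,-0.02,0,0,0,-0.2],[0,0,0,0,0,0,-0.2]]]'|grep -E "pos|force:"
python3 -m jog '[[[0,0,0,0,0,0,-1],[0,0,0,0,0,0,-1],[0,0,0,0,0,0,-1],[0,0,0,0,0,0,-1],[0,0,0,0,0,0,-1]]]' 20
python3 - <<'E'
from h import *
s=st();print(s["moment"].round(2))
E
```

```text
position: [543.1, 53.6, 102.6]
force: [-0.5, 0.8, 0.7]
grasp_force: 0.0
position: [543.4, 53.6, 88.4]
force: [1.0, -0.1, 0.5]
grasp_force: 0.0
clock: 47.92
position: [543.9, 54.0, 89.0]
eef_rot: [[0.949, -0.316, -0.001], [-0.316, -0.949, 0.005], [-0.002, -0.005, -1.0]]
force: [0.4, 4.7, 4.3]
finger_gap: 13.7
grasp_force: 22.5
t 47.92 pos [543.9  54.   89. ] y [-0.316 -0.949 -0.005] z [-0.001  0.005 -1.   ] gap 13.7 F [0.4 4.7 4.3] grip 22.5 j [ 0.1   0.36 -0.14  1.08  0.01 -2.72]
[ 1.14 -0.04  0.15]
```

```bash
python3 -m jog '[[[0,0,0,0,0,0,-1],[0,0,0,0,0,0,-1],[0,0,0,0,0,-0.06,-1],[0,0,0,0,0,-0.06,-1],[0,0,0,0,0,-0.06,-1]]]' 70|grep -E "eef|force:|pos"
python3 -m jog '[[[0,0,0,0,0,-0.06,-1],[0,0,0,0,0,-0.06,-1],[0,0,0,0,0,-0.06,-1],[0,0,0,0,0,-0.06,-1]]]'|grep -E "eef|force:|pos"
python3 -m jog '[[[0,0,0,0,0,-0.06,-1],[0,0,0,0,0,-0.06,-1],[0,0,0,0,0,-0.06,-1],[0,0,0,0,0,-0.06,-1],[0,0,0,0,0,-0.06,-1]]]'|grep -E "eef|force:|pos"
python3 -m jog '[[[0,0,0,0,0,-0.06,-1],[0,0,0,0,0,0,-1]]]'
python3 -c "
from h import *
print(st()['moment'])"
```

```text
position: [543.6, 53.5, 89.2]
eef_rot: [[0.82, -0.572, 0.0], [-0.572, -0.82, 0.004], [-0.002, -0.004, -1.0]]
force: [-2.3, 1.8, 9.3]
grasp_force: 70.4
position: [543.1, 53.0, 89.2]
eef_rot: [[0.552, -0.834, 0.001], [-0.834, -0.552, 0.003], [-0.002, -0.003, -1.0]]
force: [-6.7, -2.5, 13.3]
grasp_force: 70.9
position: [542.2, 52.7, 89.1]
eef_rot: [[0.113, -0.994, 0.002], [-0.994, -0.113, 0.001], [-0.001, -0.002, -1.0]]
force: [-13.7, -5.0, 19.5]
grasp_force: 71.7
clock: 49.25
position: [542.0, 52.6, 89.1]
eef_rot: [[0.017, -1.0, 0.002], [-1.0, -0.017, 0.001], [-0.001, -0.002, -1.0]]
force: [-13.3, -5.0, 18.7]
finger_gap: 12.5
grasp_force: 71.7
t 49.25 pos [542.   52.6  89.1] y [-1.    -0.017 -0.002] z [ 0.002  0.001 -1.   ] gap 12.5 F [-13.3  -5.   18.7] grip 71.7 j [ 0.1   0.35 -0.15  1.07  0.   -1.49]
[-0.81604666  3.22486247 -0.150382  ]
```

```bash
python3 -m jog '[[[0,0,0,0,0,0,-0.2],[0,0,0,0,0,0,-0.2],[0,0,0,0,0,0,-0.2],[0,0,0,0,0,0,-0.2],[0,0,0.15,0,0,0,-0.2],[0,0,0.3,0,0,0,-0.2],[0,0,0.3,0,0,0,-0.2],[0,0,0.3,0,0,0,-0.2],[0,0,0,0,0,0,-0.2],[0,0,0,0,0,0,-0.2]]]' 20
python3 - <<'E'
from h import *
s=st(); c,f=grab("wrist","w9"); g=cv2.cvtColor(f,cv2.COLOR_BGR2GRAY)
for r in range(130,246,10): print(r,(g[r,262:374:4]//10).tolist())
for a in (-30,30,45): print(a,[proj(c,(543.5+b,53.6+a,137)).round().tolist() for b in(-7,7)])
E
python3 prof.py sd9; python3 loc.py
```

```text
clock: 50.08
position: [544.6, 53.7, 195.1]
eef_rot: [[0.024, -1.0, 0.007], [-1.0, -0.024, 0.003], [-0.003, -0.007, -1.0]]
force: [0.8, -0.3, -1.2]
finger_gap: 34.0
grasp_force: 0.0
t 50.08 pos [544.6  53.7 195.1] y [-1.    -0.024 -0.007] z [ 0.007  0.003 -1.   ] gap 34.0 F [ 0.8 -0.3 -1.2] grip 0.0 j [ 0.1   0.31  0.06  1.32  0.   -1.5 ]
130 [14, 18, 13, 14, 13, 8, 11, 11, 10, 11, 11, 11, 11, 13, 12, 11, 12, 13, 13, 14, 16, 15, 15, 15, 15, 24, 23, 23]
140 [23, 23, 20, 4, 4, 4, 5, 4, 4, 4, 4, 4, 4, 4, 4, 4, 4, 4, 4, 4, 4, 5, 4, 5, 5, 5, 5, 19]
150 [23, 18, 5, 5, 5, 5, 5, 5, 5, 4, 4, 4, 7, 10, 13, 13, 11, 8, 4, 5, 5, 5, 5, 5, 5, 5, 5, 5]
160 [23, 20, 5, 5, 5, 5, 4, 4, 11, 14, 14, 14, 8, 4, 4, 4, 4, 5, 13, 14, 14, 14, 8, 5, 5, 5, 5, 7]
170 [22, 20, 6, 7, 5, 5, 9, 14, 14, 12, 12, 12, 13, 4, 4, 4, 4, 4, 12, 12, 13, 21, 24, 21, 7, 7, 8, 8]
180 [20, 21, 6, 7, 6, 7, 24, 16, 12, 12, 12, 12, 13, 4, 5, 4, 4, 3, 24, 24, 24, 23, 17, 24, 17, 7, 7, 7]
190 [15, 15, 5, 6, 6, 13, 23, 22, 22, 22, 23, 23, 20, 4, 4, 4, 5, 4, 23, 23, 23, 23, 23, 24, 21, 7, 7, 6]
200 [7, 7, 5, 6, 6, 6, 23, 21, 22, 22, 23,
[... 735 characters left out ...]
4(-2.08), np.float64(-2.72)] [187.0, 190.0, 185.0, 164.0, 139.0, 131.0, 131.0, 110.0, 74.0, 70.0, 76.0, 65.0, 65.0, 65.0, 63.0, 64.0, 64.0, 63.0]
[np.float64(-0.91), np.float64(-0.64), np.float64(-1.42), np.float64(-1.05), np.float64(-0.93), np.float64(-1.68), np.float64(-0.87), np.float64(-1.03), np.float64(-1.68)] [187.0, 190.0, 189.0, 184.0, 164.0, 140.0, 130.0, 131.0, 112.0, 75.0, 67.0, 67.0, 63.0, 64.0, 63.0, 64.0, 63.0, 62.0]
t 50.18 pos [543.3  53.6 192.9] y [-1.    -0.024 -0.003] z [ 0.003  0.003 -1.   ] gap 34.0 F [ 0.1  0.  -0.7] grip 0.0 j [ 0.1   0.31  0.06  1.32  0.   -1.5 ]
tube [263.8 136.8] [ 32  61 178] [ 263. -236.   36.]
bore [158.5 230.8] [ 18  15 198] [ 660. -425.   59.]
```

The bar now lies across the case wall (columns 312–332, constant down the image), with the tongue over the lid. The lid edge is unchanged and the tool is clear, so I'm handing in.

```bash
python3 -c "
from bench import robot
print(robot.finish_job())"
```

```text
the job is handed in; nothing more can be done
None
```

I handed the job in at about 50 s of the 210 s: both cores are in the box, all four 64 mm rolls stand in the case, and the lid is shut with the latch turned to locked after it; closing the lid peaked at 67 N from the fingertips (wrist limit 120 N), and no verdict was returned.

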